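# Fetch the white-capped vial from behind the jars and bottle

## Robot

A 6-joint arm with a two-finger parallel gripper is mounted at the origin on a cart in front of the work surface, level with it; the furniture and walls round the work are solid. World frame = base frame: x ahead of the robot, y to its left, z up, the work surface at z = 0. Lengths are in mm, angles in rad, forces in N, time in s.
With the tool pointing down it reaches from about 250 to 850 mm from the base axis. Payload 12.5 kg.
Tool frame: the origin (TCP) lies midway between the tips of the shut fingers; the grasp point (between the pads) lies 19 mm behind it; x points along the fingers, y is the direction in which the jaws open and shut, and the axes are right-handed (so a half turn about x gives the same grasp; the last joint's range is limited). The gripper opens to 93 mm and grips with 3 to 60 N. Pads are 15 mm wide; open, the fingers measure 128 mm over their backs; the gripper's body (75 mm by 188 mm) begins 65 mm behind the grasp point.
Start: joints at [1.094, 0.351, 1.652, -0, 1.139, -0.085], TCP at [209.987, 508.321, 218.633] pointing down, gripper open.
Joint ranges: [-2.75, 2.75], [-0.79, 2.1], [0.01, 2.65], [-1.57, 4.71], [0.07, 3.14], [-2.87, 2.87]. Speed limits (rad/s): [2.22, 2.22, 2.79, 3.14, 3.14, 3.14].

## Interface

Orientations are given as a rotation vector (axis times angle).
In Python, from rig import ctrl gives the robot as it stands.
- The arm moves only by the tool arm_command, never from a script. Its argument "motion" is a list that holds one entry, the list of rows, each a list of 7 numbers: the shift along the world's x, y, z in m, then the turn, a rotation vector about the world's x, y, z in rad, then the gripper's target within -1 to 1 (fully open at 1, half-way at 0, shut at -1). In form: [[[dx, dy, dz, ax, ay, az, jaw], ...]]. A call has 1 to 10 rows; each row shifts and turns the commanded pose from where the row before left it; what a row does not reach is not made up. A row lasts 1/10 s, in which the tool goes at most 50 mm and 8.59 degrees, less where a joint would pass 70% of its speed; a pose out of reach is approached as far as the arm can. A call is refused whole if a number of a shift passes 0.05 or a number of a turn 0.15, either way. A call with a gripper value outside its range is refused whole. The fingers move at their own pace and stop on an object; the grip force is fixed at half the most. Time passes only in rows, so rows that do not move let the fingers close. It gives the time, the measured TCP pose, the force and the opening at its end, in the units of the state.
- ctrl.state(): the state, without advancing time (a new reading comes with each control period).
- ctrl.read_camera(name): name is "scene" or "side" or "wrist"; returns a dict with "color" (384x512x3 uint8, red, green, blue), "fx", "fy", "cx", "cy" (pixels), "cam_to_world" (4x4, takes a point from camera to world coordinates). Camera axes: x right, y down, z forward; pixel columns grow to the right and rows downward; lengths in mm; the calibration is good to about 2 mm. A picture is of the moment at which its call begins. There is no depth.
- ctrl.sign_off(): hands the job in, once; it reports no verdict.
Trained networks look in the newest picture that a camera, given by its name, has taken for a name from the list of things; names that differ only in an ending like _2 or _b are one class to them, and where a whole thing is asked for, a point or a joint stands for the part that bears it (a point fixed in the world has none). Each returns a list of dicts, best first, with "score" (0 to 1); they miss things now and then, are a little off and sometimes report something else, mostly with a low value. They report only what shows in the picture. A call takes as long as a camera call.
- ctrl.cut_out(camera, target): "region" (384x512 bool, what is visible of it) and "extent" ([left, top, right, bottom] in pixels, round what is visible of it).
The state is a dict: "time": time; "joint_positions": joint angles; "dq": joint speeds; "joint_efforts": joint torques, N m; "eef_pos": TCP position; "tool_rot": TCP orientation; "force": force on the tool from outside, world axes, zero at the start; "wrist_torque": the same for the moment, N m; "finger_gap": finger opening in mm.
Only numpy, scipy, OpenCV 4.12 (cv2) and the standard library are available. Lean on these libraries where they do the work, as an engineer would, in place of code of your own. Each camera call takes 0.05 s, during which the arm holds its last target.

## Task

Clear the oil bottle, the grease jar and the ceramic plug off the blue caddy and stand them in the sample tray; only then take the white-capped vial from among their places and stand it in the cup of the round pedestal. With the vial there, put the three things back on the caddy, each standing in the very place it came from. Keep everything upright throughout.

Things in the scene. Friction and masses are not known exactly. Their poses are not given: they have to be found in the camera images.
- caddy: Blue plate 170 (x) by 180 mm (y), fixed, top 6 mm above the worktop. Origin: centre of underside. Yaw within 0.15. It carries a wall along its far (+x) edge (face at x 79) and a stop behind the vial (x 22 to 30, y -14 to 14 mm), both to z 32 mm. Vial at x,y (0,0); the other three stand at (-52,0), (8,52), (8,-52) mm, within 3 mm, which one where varies; white outlines mark these places.
- oil_bottle: White oil bottle with red cap and blue label; 48 (its x) by 62 mm (its y), straight-sided to 125 mm, 178 mm tall, 0.3 to 0.55 kg. Origin: centre of underside, z up. At the start its x is within 0.1 rad of the caddy's. The only tall thing: it obstructs a gripper reaching low beside it.
- jar: Grease jar, white with a black lid, about 48 mm across and 39 mm tall; it acts as a 48 x 48 mm square block 38 mm high for contact: grip it along its own x or y. Origin: centre of the underside; z up. Its x is within 0.1 rad of the caddy's x at the start.
- plug: Cream ceramic plug: a cylinder 40 mm in diameter and 45 mm tall, with a small brown wire loop on top (to 59 mm; the loop cannot be gripped). Origin: centre of the underside; z up.
- vial: Glass sample vial with a white screw cap, 22 mm in diameter, 44 to 48 mm tall, about 28 g. Origin: centre of the underside; z up. (Two fixed vials with black caps stand further back and are not concerned.)
- tray: Off-white flat tray with blue rim, fixed, 194 (its x) by 294 mm (its y); floor 3 mm above the worktop, rim to 20 mm, walls 2 mm. Origin: centre of underside. Side area for the three cleared things. It lies left or right of the caddy, the pedestal on the other side; yaw within 0.1 rad. (A tall computer tower stands to the right, at x over 0.57 m, y -0.21 to -0.07 m: pass in front of it.)
- pedestal: Round dark steel pedestal, fixed, 90 mm in diameter, with an aluminium cup in its middle: inner diameter 46 mm, floor 12 mm above the worktop, rim 18 mm above the worktop. Origin: centre of the underside.

How it is judged:
By the outcome, as a careful person would: the job done as asked, in the order asked, and still so for the second after the job is handed in, with the robot touching nothing.
It also fails if it takes over 147 s, if anything falls off the work surface, if the arm or the gripper's body presses on something with over 40 N, if the wrist force passes 120 N, or if a joint passes its speed limit or range.

## Working session

There is one attempt and no reset: what is moved stays moved. The work goes in short steps, Python scripts to look and compute and a tool call to move; the robot and the scene stay as the last step left them, time stands still between calls to the robot, and variables do not carry over. Pictures are saved under pics/ and viewed, and the job is handed in when it is done.

Besides the shell and the picture viewer there is one more tool, called after "Call:" as name(argument=value, ...), one argument or row to a line, values as JSON. arm_command: Moves the arm, as the interface text tells. Its arguments: {"type":"object","properties":{"motion":{"type":"array"}},"required":["motion"]}

```bash
ls -la; mkdir -p pics; cat > h.py <<'E'
import numpy as np,cv2
from rig import ctrl
def grab(cam,fn):
    r=ctrl.read_camera(cam)
    cv2.imwrite('pics/'+fn,r['color'][:,:,::-1])
    return r
def px(r,p):
    T=np.linalg.inv(r['cam_to_world']);p=np.atleast_2d(np.array(p,float))
    c=p@T[:3,:3].T+T[:3,3]
    return np.c_[r['fx']*c[:,0]/c[:,2]+r['cx'],r['fy']*c[:,1]/c[:,2]+r['cy']]
def ray(r,u,v,z):
    T=np.array(r['cam_to_world']);d=T[:3,:3]@np.array([(u-r['cx'])/r['fx'],(v-r['cy'])/r['fy'],1])
    o=T[:3,3];return o+d*(z-o[2])/d[2]
E
python3 - <<'E'
from h import *
s=ctrl.state();print({k:np.round(v,3).tolist() for k,v in s.items()})
for c in ['scene','side','wrist']:
    r=grab(c,c+'0.png');print(c,r['fx'],r['cx'],r['cy'],np.round(r['cam_to_world'],3).tolist())
    for t in ['caddy','oil_bottle','jar','plug','vial','tray','pedestal']:
        print(c,t,[(round(d['score'],2),d['extent']) for d in ctrl.cut_out(c,t)][:3])
E
```

```text
total 12
drwxr-xr-x  3 agent agent 4096 Dec  6 00:27 .
drwxr-xr-x 23 root  root  4096 Dec  6 00:27 ..
drwxr-xr-x  2 agent agent 4096 Dec  6 00:27 pics
{'time': 0.0, 'joint_positions': [1.094, 0.351, 1.652, -0.0, 1.139, -0.085], 'dq': [-0.0, -0.0, -0.001, 0.001, -0.0, 0.0], 'joint_efforts': [-0.004, -49.733, -28.524, 0.07, 0.026, -0.0], 'eef_pos': [209.829, 508.028, 218.105], 'tool_rot': [0.306, 1.549, -0.308], 'force': [-0.758, 0.098, 0.462], 'wrist_torque': [-0.018, -0.01, 0.041], 'finger_gap': 93.039}
scene 446.226984084255 256.6879166066356 192.00258027189662 [[0.542, -0.522, 0.659, -469.564], [-0.841, -0.336, 0.425, -579.032], [-0.0, -0.784, -0.62, 937.312], [0.0, 0.0, 0.0, 1.0]]
scene caddy [(0.66, [203.2, 167.8, 272.7, 213.8])]
scene oil_bottle [(0.75, [240.9, 147.8, 263.2, 199.2])]
scene jar [(0.64, [221.2, 187.7, 237.1, 203.3])]
scene plug [(0.74, [227.5, 169.3, 236.7, 184.5])]
scene vial [(0.45, [238.1, 180.2, 241.4, 190.2])]
scene tray [(0.76, [287.1, 212.6, 404.6, 297.1]), (0.59, [220.1, 186.8, 236.1, 204.7])]
scene pedestal [(0.7, [156.8, 165.4, 183.9, 180.1])]
side 487.0623463608432 251.43388206595887 195.27447051764105 [[-0.954, -0.142, 0.264, 133.081], [-0.3, 0.393, -0.869, 1085.467], [0.02, -0.908, -0.418, 559.401], [0.0, 0.0, 0.0, 1.0]]
side caddy [(0.59, [177.4, 194.8, 274.7, 251.0])]
side oil_bottle [(0.97, [222.0, 148.3, 247.0, 222.5])]
side jar [(0.86, [237.3, 210.7, 251.9, 233.6])]
side plug []
side vial [(0.6, [218.3, 208.6, 231.6, 224.0])]
side tray [(0.62, [252.1, 146.0, 310.0, 182.6])]
side pedestal [(0.84, [168.0, 278.0, 216.4, 306.4])]
wrist 287.015400260854 254.00683934067828 190.74931246252447 [[0.382, 0.887, 0.26, 137.441], [0.924, -0.366, -0.108, 538.936], [-0.001, 0.281, -0.96, 385.165], [0.0, 0.0, 0.0, 1.0]]
wrist caddy [(0.6, [117.0, 348.6, 148.8, 369.8])]
wrist oil_bottle []
wrist jar []
wrist plug []
wrist vial []
wrist tray []
wrist pedestal [(0.94, [218.0, 318.2, 275.0, 351.9])]
```

```bash
python3 - <<'E'
import cv2
a=cv2.imread('pics/scene0.png');b=cv2.imread('pics/side0.png');w=cv2.imread('pics/wrist0.png')
cv2.imwrite('pics/sc_crop.png',cv2.resize(a[130:310,140:420],(800,514),interpolation=cv2.INTER_CUBIC))
cv2.imwrite('pics/si_crop.png',cv2.resize(b[130:310,100:340],(800,600),interpolation=cv2.INTER_CUBIC))
E
```

```text
(no output)
```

View pics/scene0.png

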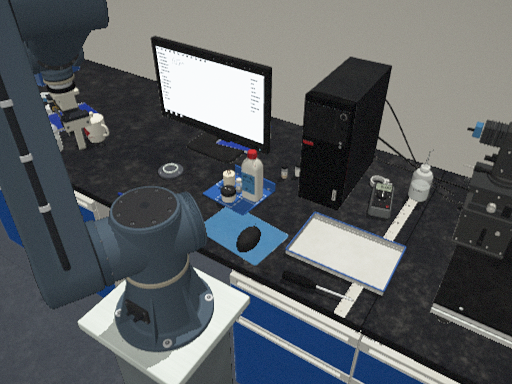

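View pics/wrist0.png

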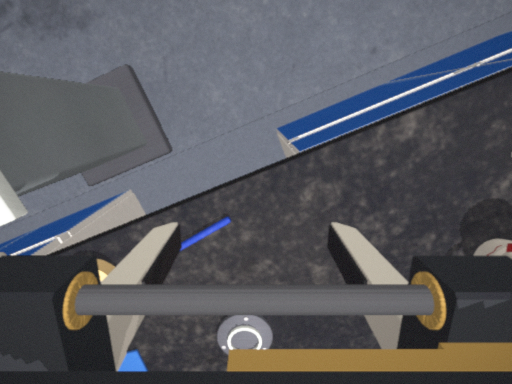

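```bash
true
```

```text
(no output)
```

View pics/sc_crop.png

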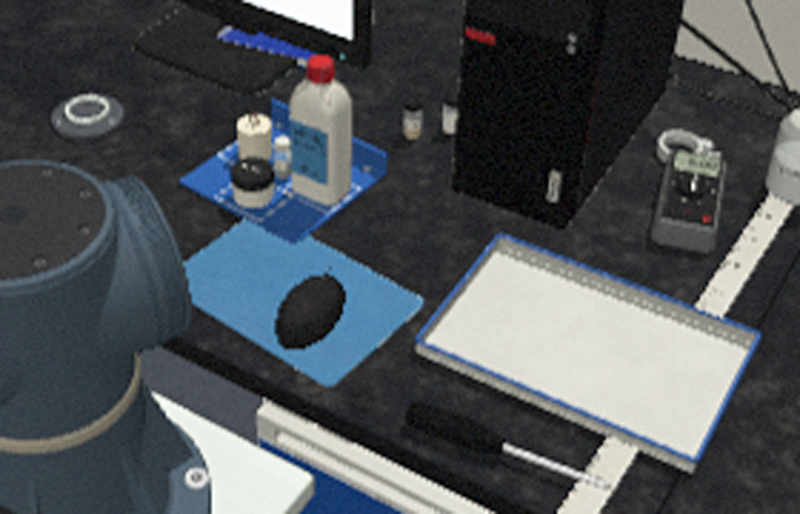

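View pics/si_crop.png

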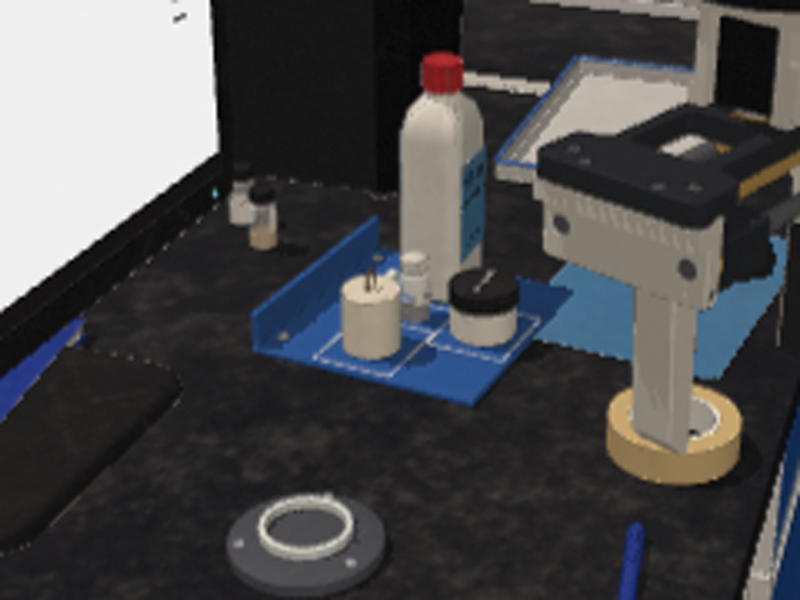

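```bash
python3 - <<'E'
from h import *
print(ctrl.state()['time'])
r=ctrl.read_camera('scene')
for n,u,v,z in [('trayTop',313,213,20),('trayR',404.5,252,20),('trayB',383,290,20),('trayL',287.5,249,20),('ped',171,170,15),('cadL',203,190,6),('cadN',240,212,6),('jar',229,200,0),('bottle',250,198,6),('plug',231,184,6)]:
    print(n,ray(r,u,v,z).round(0))
s=ctrl.read_camera('side')
for n,u,v,z in [('ped',192,290,15),('jar',244,231,6),('bottle',235,221,6),('vial',226,222,6),('cadL',178,220,6),('cadB',229,250,6),('cadR',274,222,6)]:
    print(n,ray(s,u,v,z).round(0))
E
```

```text
1.2
trayTop [ 512. -156.   20.]
trayR [ 502. -451.   20.]
trayB [ 338. -448.   20.]
trayL [ 333. -167.   20.]
ped [452. 377.  15.]
cadL [431. 217.   6.]
cadN [405.  48.   6.]
jar [441. 117.   0.]
bottle [481.  60.   6.]
plug [510. 157.   6.]
ped [455. 396.  15.]
jar [440. 131.   6.]
bottle [476.  90.   6.]
vial [495. 103.   6.]
cadL [609. 132.   6.]
cadB [444. 223.   6.]
cadR [385.  64.   6.]
```

The scene camera shows the plug on the left place of the caddy (232,177), the jar in front (229,195) and the bottle on the right (252,173). The vial is between them (240,185), the pedestal is at left (171,171) and the tray at right (345,253). I'll move the wrist camera over the caddy with the jaws along x.

Call:
arm_command(
  motion=[
    [[0.025,-0.039,0.003,0,0,-0.1,1],[0.025,-0.039,0.003,0,0,-0.1,1],[0.025,-0.039,0.003,0,0,-0.1,1],[0.025,-0.039,0.003,0,0,-0.1,1],[0.025,-0.039,0.003,0,0,-0.1,1],[0.025,-0.039,0.003,0,0,-0.1,1],[0.025,-0.039,0.003,0,0,-0.1,1],[0.025,-0.039,0.003,0,0,-0.1,1],[0.025,-0.039,0.003,0,0,-0.1,1],[0.025,-0.039,0.003,0,0,-0.1,1]],
  ],
)

```text
time: 2.3
eef_pos: [460.8, 116.5, 249.0]
tool_rot: [1.08, 1.286, -1.079]
force: [0.1, 0.6, -0.1]
finger_gap: 93.2
```

Call:
arm_command(
  motion=[
    [[0.015,-0.03,0,0,0,-0.09,1],[0.015,-0.03,0,0,0,-0.09,1],[0,0,0,0,0,0,1],[0,0,0,0,0,0,1]],
  ],
)

```text
time: 2.7
eef_pos: [489.9, 58.1, 248.5]
tool_rot: [1.21, 1.209, -1.21]
force: [-0.1, -0.6, 0.2]
finger_gap: 92.9
```

```bash
cat >> h.py <<'E'
from scipy.spatial.transform import Rotation as Ro
def st():
    s=ctrl.state();R=Ro.from_rotvec(s['tool_rot']).as_matrix()
    print('t',round(s['time'],2),'tcp',np.round(s['eef_pos'],1),'x',R[:,0].round(3),'jaw',R[:,1].round(3),'F',np.round(s['force'],1),'gap',round(s['finger_gap'],1),'q',np.round(s['joint_positions'],2))
    return s
E
python3 - <<'E'
from h import *
st()
r=grab('wrist','w1.png')
import pickle;pickle.dump(r,open('w1.pkl','wb'))
print(np.round(r['cam_to_world'],3).tolist())
m={}
for t in ['caddy','oil_bottle','jar','plug','vial']:
    d=ctrl.cut_out('wrist',t);print(t,[(round(x['score'],2),x['extent']) for x in d][:3]);m[t]=d
pickle.dump(m,open('m1.pkl','wb'))
cv2.imwrite('pics/w1b.png',cv2.resize(r['color'][:,:,::-1],(800,600),interpolation=cv2.INTER_CUBIC))
E
```

```text
t 2.7 tcp [489.9  58.1 248.5] x [-0.  0. -1.] jaw [ 1.    -0.001 -0.   ] F [-0.1 -0.6  0.2] gap 92.9 q [0.02 0.22 1.76 0.   1.17 0.02]
[[1.0, -0.001, -0.001, 489.92], [-0.001, -0.96, -0.282, 137.064], [-0.0, 0.282, -0.96, 415.032], [0.0, 0.0, 0.0, 1.0]]
caddy [(0.62, [191.9, 44.2, 332.4, 196.9])]
oil_bottle [(0.79, [237.2, 140.1, 285.7, 216.8])]
jar [(0.68, [199.3, 98.4, 237.5, 137.2])]
plug [(0.69, [252.6, 66.3, 292.3, 103.8]), (0.36, [191.3, 44.0, 331.9, 195.6])]
vial [(0.65, [248.2, 116.9, 273.3, 134.0])]
```

View pics/w1b.png

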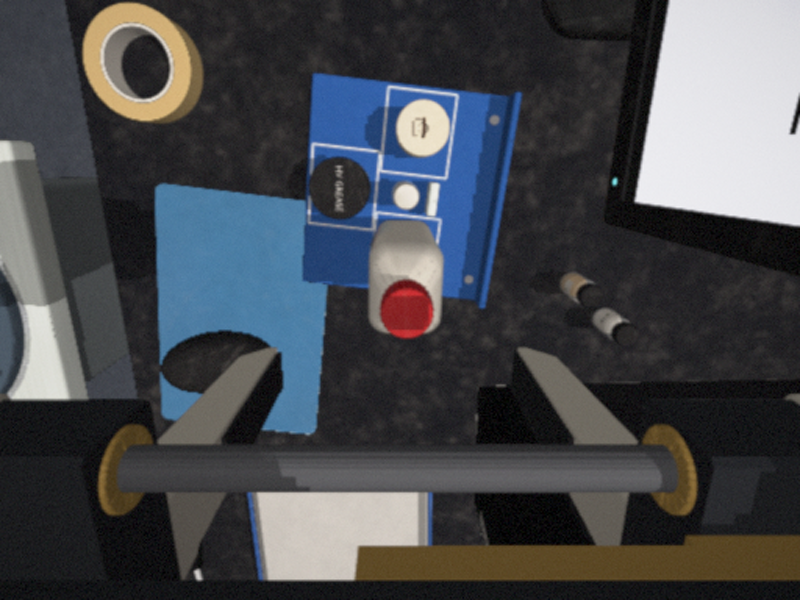

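The wrist picture (800x600 view) shows the plug top at (423,127), jar lid (339,187), vial cap (405,195) and red bottle cap (407,309). The caddy's left edge runs from (313,73) to (303,280). Next I'll measure these.

```bash
cat > meas.py <<'E'
from h import *
import pickle
r=pickle.load(open('w1.pkl','rb'));m=pickle.load(open('m1.pkl','rb'))
im=r['color'];hsv=cv2.cvtColor(im,cv2.COLOR_RGB2HSV)
for t in m: 
    if not m[t]:continue
    reg=m[t][0]['region'];ys,xs=np.nonzero(reg);print(t,reg.sum(),xs.mean().round(1),ys.mean().round(1))
# red cap
red=((hsv[...,0]<8)|(hsv[...,0]>172))&(hsv[...,1]>150)&(hsv[...,2]>80)&m['oil_bottle'][0]['region']
c,_=cv2.findContours(red.astype(np.uint8),0,1);c=max(c,key=cv2.contourArea)
print('red ellipse',cv2.fitEllipse(c),ray(r,*cv2.minEnclosingCircle(c)[0],184).round(1))
for t,z in [('plug',51),('jar',45),('vial',52)]:
    c,_=cv2.findContours(m[t][0]['region'].astype(np.uint8),0,1);c=max(c,key=cv2.contourArea)
    print(t,cv2.fitEllipse(c),ray(r,*cv2.fitEllipse(c)[0],z).round(1))
blue=((hsv[...,0]>105)&(hsv[...,0]<125)&(hsv[...,1]>150)&(hsv[...,2]>90))
b=np.zeros(blue.shape,bool);b[35:215,180:350]=1;blue&=b
v=np.zeros_like(im);v[blue]=255
crop=np.hstack([im[35:215,180:350],v[35:215,180:350]])
cv2.imwrite('pics/blue1.png',cv2.resize(crop[:,:,::-1],None,fx=2.3,fy=2.3,interpolation=cv2.INTER_NEAREST))
L=[]
for y in range(55,175):
    xs=np.nonzero(blue[y])[0]
    if len(xs):L.append(ray(r,xs[0]-0.5,y,6)[:2])
L=np.array(L);p=np.polyfit(L[:,1],L[:,0],1)
for _ in range(3):
    k=abs(np.polyval(p,L[:,1])-L[:,0])<2;p=np.polyfit(L[k,1],L[k,0],1)
print('left edge x=',p, 'yaw',-np.arctan(p[0]),k.sum())
T=[]
for x in range(205,320):
    ys=np.nonzero(blue[:,x])[0]
    if len(ys):T.append(ray(r,x,ys[0]-0.5,6)[:2])
T=np.array(T);q=np.polyfit(T[:,0],T[:,1],1)
for _ in range(3):
    k=abs(np.polyval(q,T[:,0])-T[:,1])<2;q=np.polyfit(T[k,0],T[k,1],1)
print('top edge y=',q,'yaw',np.arctan(q[0]),k.sum())
yaw=(-np.arctan(p[0])+np.arctan(q[0]))/2
# corner
y=(q[0]*p[1]+q[1])/(1-q[0]*p[0]);x=np.polyval(p,y)
c,s=np.cos(yaw),np.sin(yaw);R=np.array([[c,-s],[s,c]])
cen=np.array([x,y])-R@[-85,90];print('corner',x,y,'yaw',yaw,'centre',cen)
for n,o in [('vial',(0,0)),('jar',(-52,0)),('plug',(8,52)),('bottle',(8,-52))]:print(n,(cen+R@o).round(1))
W=lambda a,z:np.r_[cen+R@a,z]
big=cv2.resize(im,None,fx=4,fy=4,interpolation=cv2.INTER_CUBIC)
for pts in [[W((-85,-90),6),W((-85,90),6),W((79,90),6),W((79,-90),6)],[W((79,-90),32),W((79,90),32),W((85,90),32),W((85,-90),32)],[W((22,-14),32),W((30,-14),32),W((30,14),32),W((22,14),32)]]:
    u=(px(r,pts)*4+2).astype(int);cv2.polylines(big,[u],True,(0,255,0),1)
cv2.imwrite('pics/fit1.png',big[140:860,720:1400][:,:,::-1][:600])
E
python3 meas.py
```

```text
caddy 12452 263.2 113.8
oil_bottle 3241 259.6 177.8
jar 1209 217.3 119.6
plug 1014 270.6 82.2
vial 272 259.8 124.3
red ellipse ((259.8232421875, 198.06297302246094), (31.801204681396484, 36.370819091796875), 174.07818603515625) [495.   63.1 184. ]
plug ((270.6252746582031, 82.23970031738281), (33.977230072021484, 36.0948600769043), 18.602867126464844) [509.6 164.8  51. ]
jar ((217.29820251464844, 119.54048919677734), (37.58418655395508, 39.11659240722656), 152.49209594726562) [443.8 121.5  45. ]
vial ((259.8413391113281, 124.24065399169922), (17.099613189697266, 18.52556037902832), 145.81927490234375) [497.  116.1  52. ]
left edge x= [  2.34573585 205.6692144 ] yaw -1.167820462431725 5
top edge y= [-1.13652428e-01  2.60131423e+02] yaw -0.11316684087449497 115
corner 644.141588627985 186.92316739278883 yaw -0.64049365165311 centre [658.51144199  63.96582798]
vial [658.5  64. ]
jar [616.8  95. ]
plug [696.  100.9]
bottle [633.9  17.5]meas.py:26: RankWarning: Polyfit may be poorly conditioned
  k=abs(np.polyval(p,L[:,1])-L[:,0])<2;p=np.polyfit(L[k,1],L[k,0],1)
```

View pics/fit1.png

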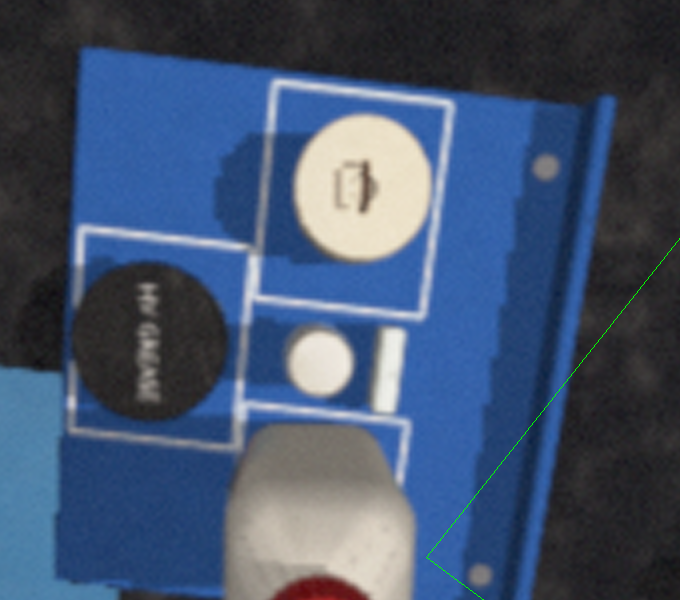

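```bash
cat > meas2.py <<'E'
from h import *
import pickle
from scipy.optimize import least_squares
r=pickle.load(open('w1.pkl','rb'));im=r['color']
P=lambda a,b,z=6:ray(r,(a+720-1.5)/4,(b+140-1.5)/4,z)[:2]
for n,a,b in [('TL',82,47),('BL',57,577),('plugO tl',273,82),('tr',452,103),('br',424,316),('bl',257,300),('jarO tl',80,230),('tr',251,249),('br',239,446),('bl',70,432),('botO tl',246,405),('tr',408,424)]: print(n,P(a,b).round(1))
# fit yaw,centre using observed correspondence
tl,bl=P(82,47),P(57,577)
d=tl-bl;print('left edge yaw',np.arctan2(-d[0],d[1]),'len',np.hypot(*d))
a=P(273,82);b=P(452,103);c=P(424,316);e=P(257,300);print('plugO c',(a+b+c+e)/4,'size',np.hypot(*(b-a)),np.hypot(*(c-b)),'yaws',np.arctan2(*(b-a)[::-1]),np.arctan2(-(b-c)[0],(b-c)[1]))
pc=(a+b+c+e)/4
a=P(80,230);b=P(251,249);c=P(239,446);e=P(70,432);print('jarO c',(a+b+c+e)/4,'size',np.hypot(*(b-a)),np.hypot(*(c-b)),'yaws',np.arctan2(*(b-a)[::-1]),np.arctan2(-(b-c)[0],(b-c)[1]))
jc=(a+b+c+e)/4
yaw=-0.11
def show(cen,yaw,fn):
    c,s=np.cos(yaw),np.sin(yaw);R=np.array([[c,-s],[s,c]])
    W=lambda a,z:np.r_[cen+R@a,z]
    for n,o in [('vial',(0,0)),('jar',(-52,0)),('plug',(8,52)),('bottle',(8,-52))]:print(n,(cen+R@o).round(1))
    big=cv2.resize(im,None,fx=4,fy=4,interpolation=cv2.INTER_CUBIC)
    for pts in [[W((-85,-90),6),W((-85,90),6),W((79,90),6),W((79,-90),6)],[W((79,-90),32),W((79,90),32),W((85,90),32),W((85,-90),32)],[W((22,-14),32),W((30,-14),32),W((30,14),32),W((22,14),32)]]:
        u=(px(r,pts)*4+1.5).astype(int);cv2.polylines(big,[u],True,(0,255,0),1)
    cv2.imwrite('pics/'+fn,big[140:860,720:1400][:,:,::-1][:600])
# fit to TL,BL-edge, plugO centre? use TL,left edge, top edge, wall, stop
obs=[((-85,90,6),(82,47)),((79,90,32),(592,98)),((85,90,32),(614,97)),((22,14,32),(380,328)),((30,14,32),(405,330)),((22,-14,32),(371,408)),((30,-14,32),(396,412))]
def res(x):
    c,s=np.cos(x[2]),np.sin(x[2]);R=np.array([[c,-s],[s,c]])
    o=[]
    for w,u in obs:
        q=px(r,np.r_[x[:2]+R@w[:2],w[2]])[0];o+=list(q-(np.array(u)+[718.5,138.5])/4)
    q=px(r,np.r_[x[:2]+R@(-85,-80),6])[0]; # left edge
    p1=(np.array((82,47))+[718.5,138.5])/4;p2=(np.array((57,577))+[718.5,138.5])/4
    n=np.array([-(p2-p1)[1],(p2-p1)[0]]);n/=np.hypot(*n);o.append(2*n@(q-p1))
    return o
s=least_squares(res,[495,115,-.11],loss='soft_l1');print(s.x,np.round(s.fun,1))
show(s.x[:2],s.x[2],'fit2.png')
E
python3 meas2.py
```

```text
TL [420.1 211.9]
BL [401.4  35.3]
plugO tl [481.9 201.4]
tr [540.5 195. ]
br [533.3 127.6]
bl [475.9 133. ]
jarO tl [416.4 155.8]
tr [474.  149.6]
br [468.9  83.1]
bl [409.2  88.2]
botO tl [471.6  97.5]
tr [528.7  90.8]
left edge yaw -0.10587609816759706 len 177.5464058451012
plugO c [507.86349851 164.27374238] size 58.94378402909728 67.78063196886202 yaws -0.10854514186461948 -0.106129231912736
jarO c [442.12598264 119.18799515] size 57.933971728783135 66.71075937467832 yaws -0.10685255306987157 -0.07677892245087735
[ 4.93726744e+02  1.13010737e+02 -1.02566114e-01] [-1.3  0.5  1.3 -1.6  0.6 -0.8  0.5 -0.1  0.4  0.   0.2  1.6 -0.1  1.3
  1.5]
vial [493.7 113. ]
jar [442.  118.3]
plug [507.  163.9]
bottle [496.4  60.5]
```

View pics/fit2.png

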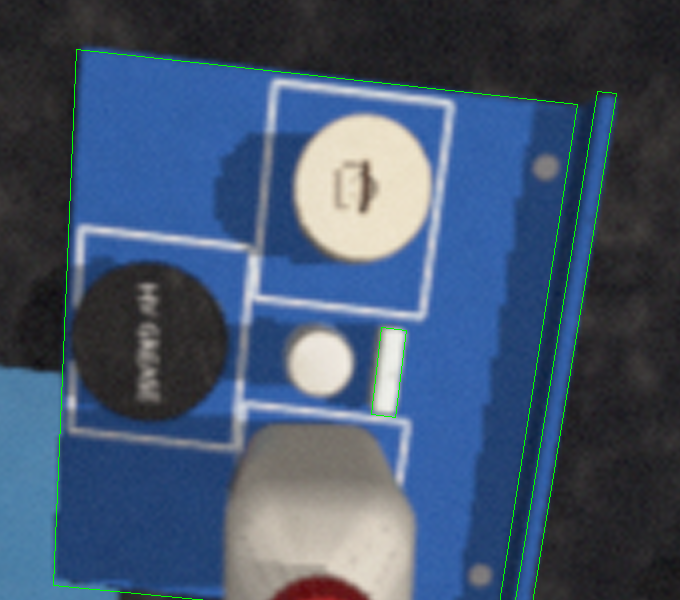

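Call:
arm_command(
  motion=[
    [[0,-0.028,0,0,0,0,1],[0,-0.027,0,0,0,0,1],[0,0,0,0,0,0,1],[0,0,0,0,0,0,1]],
  ],
)

```text
time: 3.4
eef_pos: [490.0, 3.6, 248.7]
tool_rot: [1.211, 1.209, -1.21]
force: [-0.1, 0.2, -0.2]
finger_gap: 92.9
```

```bash
python3 - <<'E'
from h import *
st()
r=grab('wrist','w2.png')
import pickle;pickle.dump(r,open('w2.pkl','wb'))
m={}
for t in ['oil_bottle','jar','plug','vial']:
    d=ctrl.cut_out('wrist',t);print(t,[(round(x['score'],2),x['extent']) for x in d][:3]);m[t]=d
pickle.dump(m,open('m2.pkl','wb'))
im=r['color']
crop=im[20:210,160:380]
cv2.imwrite('pics/w2b.png',cv2.resize(crop[:,:,::-1],None,fx=3.15,fy=3.15,interpolation=cv2.INTER_CUBIC))
for t,z in [('plug',51),('jar',45),('vial',52)]:
    c,_=cv2.findContours(m[t][0]['region'].astype(np.uint8),0,1);c=max(c,key=cv2.contourArea)
    print(t,ray(r,*cv2.fitEllipse(c)[0],z).round(1))
hsv=cv2.cvtColor(im,cv2.COLOR_RGB2HSV)
red=((hsv[...,0]<8)|(hsv[...,0]>172))&(hsv[...,1]>150)&(hsv[...,2]>80)&m['oil_bottle'][0]['region']
c,_=cv2.findContours(red.astype(np.uint8),0,1);c=max(c,key=cv2.contourArea)
print('red',cv2.fitEllipse(c),ray(r,*cv2.fitEllipse(c)[0],180).round(1))
E
```

```text
t 3.4 tcp [490.    3.6 248.7] x [ 0.  0. -1.] jaw [ 1.    -0.002  0.   ] F [-0.1  0.2 -0.2] gap 92.9 q [-0.09  0.21  1.77  0.    1.17 -0.09]
oil_bottle [(0.83, [235.9, 94.1, 288.8, 161.7]), (0.22, [252.4, 12.8, 293.0, 60.5])]
jar [(0.84, [195.3, 51.5, 236.8, 90.7])]
plug [(0.81, [253.9, 9.2, 290.6, 61.3])]
vial [(0.87, [249.2, 69.7, 269.0, 91.8])]
plug [509.3 163.3  51. ]
jar [443.9 120.5  45. ]
vial [496.5 113.1  52. ]
red ((260.1713562011719, 134.8933563232422), (34.01324462890625, 34.721797943115234), 5.341795921325684) [494.8  60.6 180. ]
```

View pics/w2b.png

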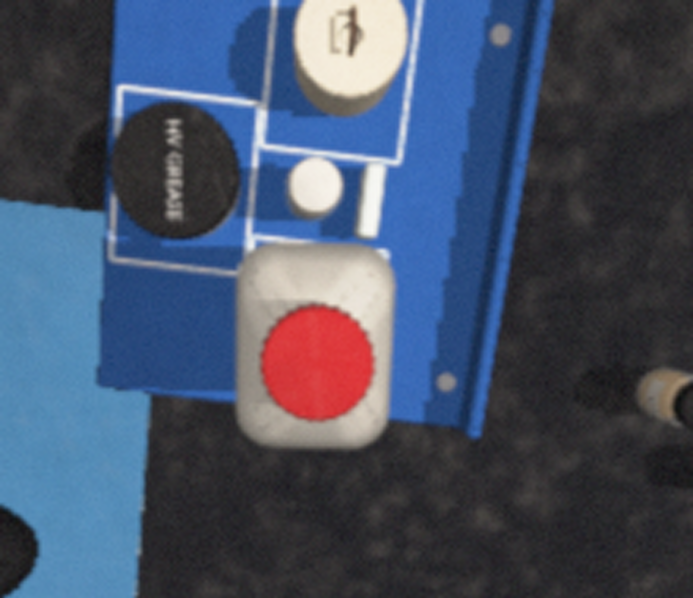

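The close view shows the bottle's shoulder rectangle from (237,245) to (393,447), turned much less than the caddy. I'll measure its yaw.

```bash
python3 - <<'E'
from h import *
import pickle
r=pickle.load(open('w2.pkl','rb'));m=pickle.load(open('m2.pkl','rb'))
reg=m['oil_bottle'][0]['region'].astype(np.uint8)
c,_=cv2.findContours(reg,0,1);c=max(c,key=cv2.contourArea)
print(cv2.minAreaRect(c))
z=131
L=[];Rr=[];
for y in range(108,150):
    xs=np.nonzero(reg[y])[0];L.append(ray(r,xs[0]-.5,y,z)[:2]);Rr.append(ray(r,xs[-1]+.5,y,z)[:2])
L=np.array(L);Rr=np.array(Rr)
for n,a in (('L',L),('R',Rr)):
    p=np.polyfit(a[:,1],a[:,0],1);print(n,'yaw',-p[0],np.polyval(p,61),'res',np.std(a[:,0]-np.polyval(p,a[:,1])))
B=[];
for x in range(246,279):
    ys=np.nonzero(reg[:,x])[0];B.append(np.r_[ray(r,x,ys[-1]+.5,z)[:2],ray(r,x,ys[0]-.5,z)[:2]])
B=np.array(B)
for k in (0,2):
    p=np.polyfit(B[:,k],B[:,k+1],1);print('yaw',p[0],np.polyval(p,495))
# intensity based edges (gray) on color image with red/white vs blue/dark
P=lambda a,b,z=6:ray(r,160+(a+.5)/3.15-.5,20+(b+.5)/3.15-.5,z)[:2]
a,b,cc,e=P(119,88),P(258,105),P(245,275),P(109,260)
print('jarO',(a+b+cc+e)/4); 
print('plugO bl br',P(264,147),P(400,162),'botO tl',P(250,237),P(387,252))
print('stop',P(373,165,32),P(360,235,32))
E
```

```text
((260.0, 129.0), (66.0, 50.0), 90.0)
L yaw -0.051254617212115446 471.1666443551217 res 0.2677642364071106
R yaw -0.02595681875032331 519.4822712454763 res 0.27223290793530236
yaw 0.04027980416863112 29.167660022384492
yaw -0.03495656048214801 92.31196210771031
jarO [441.5496003  119.01991087]
plugO bl br [476.08461843 133.49338408] [533.17709566 127.57566033] botO tl [469.6445077   97.75451336] [528.66506087  91.5184166 ]
stop [519.82181571 123.63704937] [515.17110567  97.48570706]
```

```bash
python3 - <<'E'
from h import *
import pickle
r=pickle.load(open('w2.pkl','rb'));im=r['color']
P=lambda a,b,z=6:ray(r,160+(a+.5)/3.15-.5,20+(b+.5)/3.15-.5,z)[:2]
a,b=P(173,118,45),P(178,221,45);d=b-a;print('text yaw',np.arctan2(d[0],-d[1]),a,b,(a+b)/2)
c=im[45:95,190:242];cv2.imwrite('pics/jar2.png',cv2.resize(c[:,:,::-1],None,fx=11,fy=11,interpolation=cv2.INTER_CUBIC))
r=pickle.load(open('w1.pkl','rb'));im=r['color']
c=im[95:145,190:242];cv2.imwrite('pics/jar1.png',cv2.resize(c[:,:,::-1],None,fx=11,fy=11,interpolation=cv2.INTER_CUBIC))
E
```

```text
text yaw 0.012705395999256184 [443.34979039 138.76297089] [443.81400505 102.22812549] [443.58189772 120.49554819]
```

View pics/jar1.png

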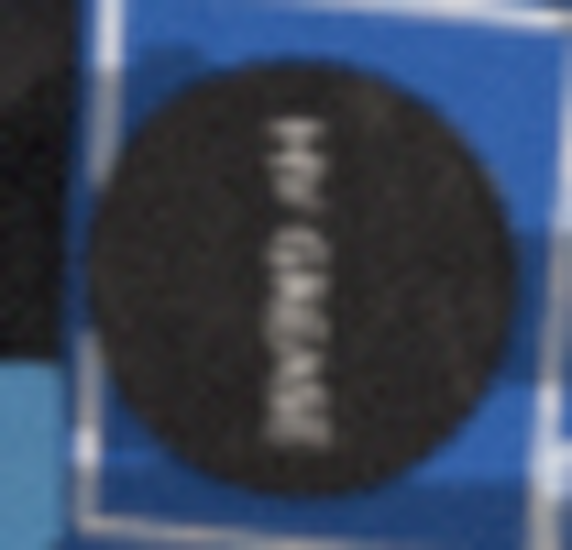

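Bottle is at about (495,61) with yaw -0.03. I'll align above it and go down to TCP z 105.

Call:
arm_command(
  motion=[
    [[0.0026,0.0286,0,0,0,-0.014,1],[0.0026,0.0286,0,0,0,-0.014,1],[0,0,-0.02,0,0,0,1],[0,0,-0.028,0,0,0,1],[0,0,-0.028,0,0,0,1],[0,0,-0.028,0,0,0,1],[0,0,-0.02,0,0,0,1],[0,0,-0.012,0,0,0,1],[0,0,-0.007,0,0,0,1],[0,0,0,0,0,0,1]],
  ],
)

```text
time: 4.65
eef_pos: [495.1, 60.7, 105.4]
tool_rot: [1.23, 1.196, -1.231]
force: [0.0, 0.3, 0.2]
finger_gap: 92.6
```

```bash
python3 - <<'E'
from h import *
st();r=grab('wrist','w3.png');r=grab('scene','s3.png')
E
```

```text
t 4.65 tcp [495.1  60.7 105.4] x [-0.001 -0.    -1.   ] jaw [ 1.    -0.029 -0.001] F [0.  0.3 0.2] gap 92.6 q [ 0.03  0.42  1.88 -0.    0.84  0.06]
```

View pics/w3.png

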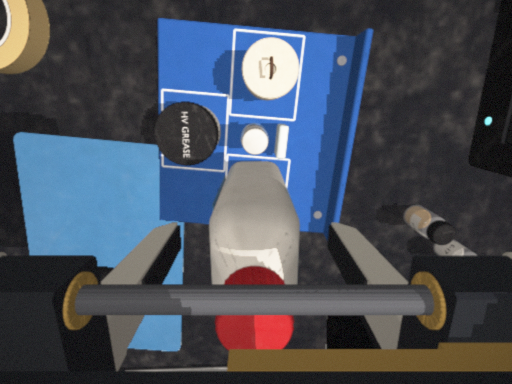

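The bottle is centred between the fingers, its sides at columns 211 and 299. This is also a closer view of the jar (188,133), plug (270,68) and vial (254,139), so I'll measure them here before gripping.

```bash
python3 - <<'E'
from h import *
import pickle
r=grab('wrist','w4.png');pickle.dump(r,open('w4.pkl','wb'))
m={}
for t,z in [('plug',51),('jar',45),('vial',52)]:
    d=ctrl.cut_out('wrist',t);m[t]=d
    c,_=cv2.findContours(d[0]['region'].astype(np.uint8),0,1);c=max(c,key=cv2.contourArea)
    print(t,d[0]['score'],cv2.fitEllipse(c),ray(r,*cv2.fitEllipse(c)[0],z).round(1))
pickle.dump(m,open('m4.pkl','wb'))
im=r['color']
c=im[10:180,150:320];cv2.imwrite('pics/w4c.png',cv2.resize(c[:,:,::-1],None,fx=3.5,fy=3.5,interpolation=cv2.INTER_CUBIC))
E
```

```text
plug 0.64 ((269.09942626953125, 68.25737762451172), (55.540924072265625, 61.87375259399414), 9.310190200805664) [509.4 165.5  51. ]
jar 0.56 ((186.504638671875, 132.30799865722656), (62.310909271240234, 65.44261169433594), 104.39360046386719) [444.6 121.8  45. ]
vial 0.71 ((253.74281311035156, 138.0325927734375), (26.430908203125, 30.7685489654541), 169.60304260253906) [497.  116.6  52. ]
```

View pics/w4c.png

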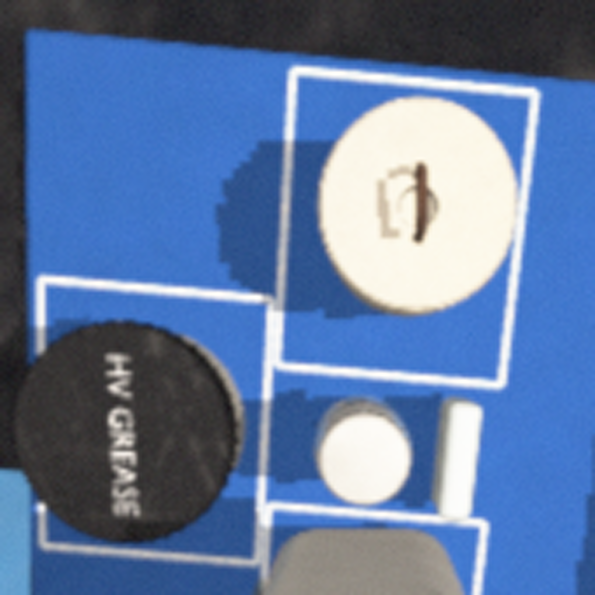

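Call:
arm_command(
  motion=[
    [[0,0,0,0,0,0,-1],[0,0,0,0,0,0,-1],[0,0,0,0,0,0,-1],[0,0,0,0,0,0,-1],[0,0,0,0,0,0,-1],[0,0,0,0,0,0,-1],[0,0,0,0,0,0,-1]],
  ],
)

```text
time: 5.65
eef_pos: [495.2, 60.5, 105.6]
tool_rot: [1.23, 1.195, -1.231]
force: [0.4, 0.8, -0.3]
finger_gap: 47.9
```

The grip holds at 47.9 mm. Now I'll lift the bottle and carry it, passing in front of the tower.

Call:
arm_command(
  motion=[
    [[0,0,0.01,0,0,0,-1],[0,0,0.02,0,0,0,-1],[0,0,0.02,0,0,0,-1],[0,0,0.01,0,0,0,-1],[-0.02,-0.02,0,0,0,0,-1],[-0.025,-0.03,0,0,0,0,-1],[-0.025,-0.035,0,0,0,0,-1],[-0.02,-0.035,0,0,0,0,-1],[-0.005,-0.04,0,0,0,0,-1],[0,-0.04,0,0,0,0,-1]],
  ],
)

```text
time: 6.65
eef_pos: [399.0, -140.7, 165.8]
tool_rot: [1.23, 1.196, -1.231]
force: [1.0, -0.0, -4.4]
finger_gap: 48.0
```

Call:
arm_command(
  motion=[
    [[0,-0.04,0,0,0,0,-1],[0,-0.04,0,0,0,0,-1],[0,-0.04,0,0,0,0,-1],[0,-0.035,0,0,0,0,-1],[0,-0.03,0,0,0,0,-1],[0,-0.025,0,0,0,0,-1],[0,-0.015,0,0,0,0,-1],[0,0,0,0,0,0,-1]],
  ],
)

```text
time: 7.45
eef_pos: [400.0, -365.6, 165.3]
tool_rot: [1.231, 1.195, -1.232]
force: [-0.8, -0.5, -3.7]
finger_gap: 47.9
```

```bash
python3 - <<'E'
from h import *
st();r=grab('scene','s5.png')
print([(x['score'],x['extent']) for x in ctrl.cut_out('scene','tray')][:2])
cv2.imwrite('pics/s5c.png',cv2.resize(r['color'][100:320,160:440][:,:,::-1],None,fx=2.7,fy=2.7,interpolation=cv2.INTER_CUBIC))
w=grab('wrist','w5.png')
E
```

```text
t 7.45 tcp [ 400.  -365.6  165.3] x [-0.  0. -1.] jaw [ 1.   -0.03 -0.  ] F [-0.8 -0.5 -3.7] gap 47.9 q [-0.83  0.4   1.73 -0.    1.02 -0.8 ]
[(0.79, [285.0, 214.4, 407.7, 298.6])]
```

View pics/s5c.png

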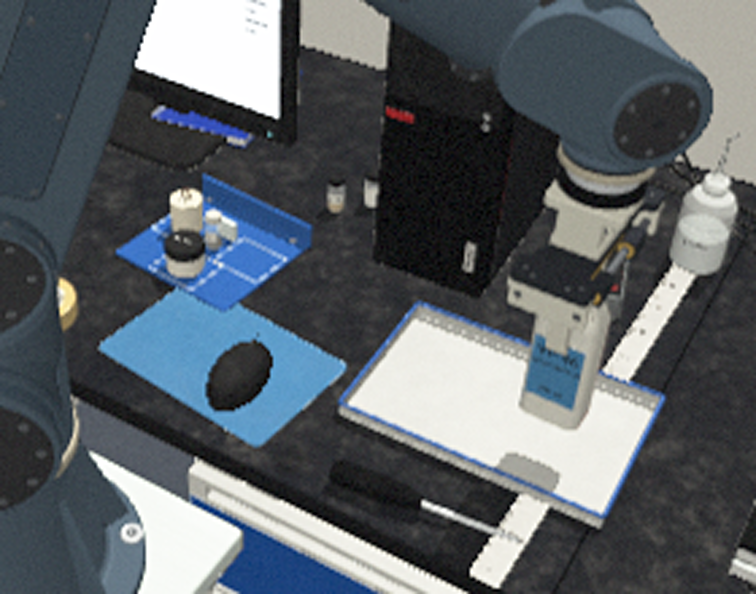

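View pics/w5.png

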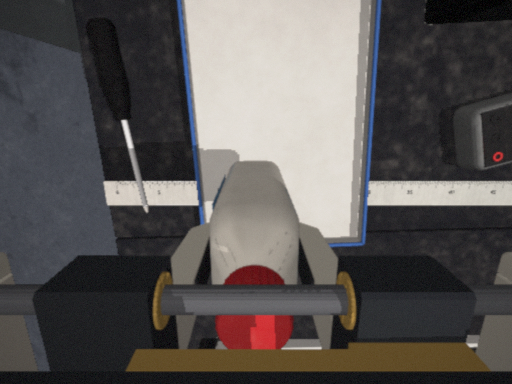

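Held bottle (scene crop 553,390) hangs over the right part of the tray. In the wrist view the tray's far rim is at row 243 and the side rims run (184,0)-(203,222) and (379,0)-(365,243).

```bash
python3 - <<'E'
from h import *
r=ctrl.read_camera('wrist')
for p in [(184,0),(203,222),(379,0),(365,243),(330,246)]: print(p,ray(r,*p,20).round(0))
E
```

```text
(184, 0) [ 338. -186.   20.]
(203, 222) [ 339. -412.   20.]
(379, 0) [ 523. -191.   20.]
(365, 243) [ 530. -445.   20.]
(330, 246) [ 489. -448.   20.]
```

Call:
arm_command(
  motion=[
    [[0.01,-0.012,0,0,0,0,-1],[0.01,-0.012,-0.01,0,0,0,-1],[0,0,-0.02,0,0,0,-1],[0,0,-0.018,0,0,0,-1],[0,0,-0.009,0,0,0,-1],[0,0,-0.004,0,0,0,-1],[0,0,-0.0015,0,0,0,-1],[0,0,0,0,0,0,-1]],
  ],
)

```text
time: 8.45
eef_pos: [420.4, -388.6, 103.7]
tool_rot: [1.23, 1.195, -1.23]
force: [-0.3, 0.6, -3.1]
finger_gap: 47.8
```

Call:
arm_command(
  motion=[
    [[0,0,-0.001,0,0,0,-1],[0,0,-0.0005,0,0,0,-1],[0,0,0,0,0,0,1],[0,0,0,0,0,0,1],[0,0,0,0,0,0,1],[0,0,0,0,0,0,1],[0,0,0.01,0,0,0,1],[0,0,0.03,0,0,0,1],[0,0,0.04,0,0,0,1],[0,0,0.04,0,0,0,1]],
  ],
)

```text
time: 9.45
eef_pos: [420.0, -388.3, 223.6]
tool_rot: [1.231, 1.196, -1.231]
force: [-0.2, -0.0, -0.4]
finger_gap: 92.9
```

```bash
python3 - <<'E'
from h import *
st();r=grab('scene','s6.png')
cv2.imwrite('pics/s6c.png',cv2.resize(r['color'][100:320,160:440][:,:,::-1],None,fx=2.7,fy=2.7,interpolation=cv2.INTER_CUBIC))
E
```

```text
t 9.45 tcp [ 420.  -388.3  223.6] x [-0.  0. -1.] jaw [ 1.    -0.029 -0.   ] F [-0.2 -0.  -0.4] gap 92.9 q [-0.83  0.39  1.59  0.    1.17 -0.8 ]
```

View pics/s6c.png

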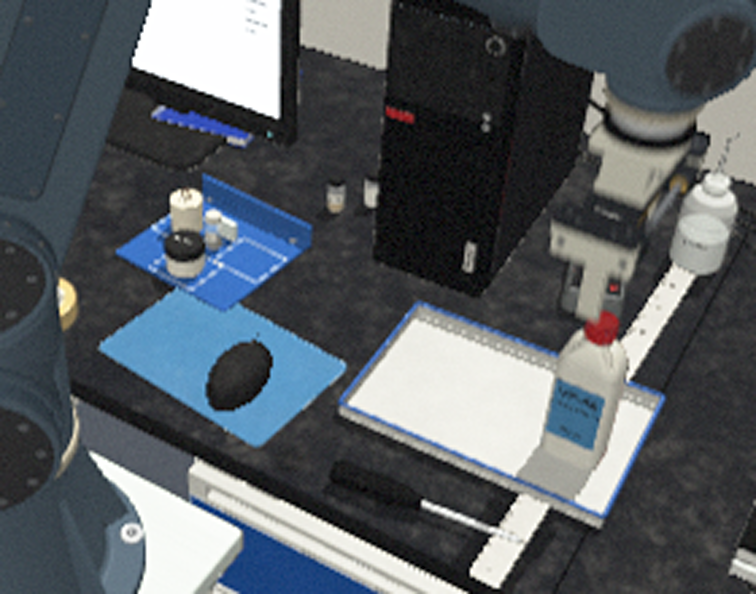

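The bottle stands in the tray (crop 580,410). Next is the plug, with jaws along the caddy's x and partly open.

Call:
arm_command(
  motion=[
    [[0,0.03,0,0,0,-0.01,0.5],[0,0.045,0,0,0,-0.01,0.5],[0,0.045,0,0,0,-0.01,0.5],[0,0.045,0,0,0,-0.01,0.5],[0,0.045,0,0,0,-0.01,0.5],[0,0.045,0,0,0,-0.01,0.5],[0,0.045,0,0,0,-0.01,0.5],[0,0.045,-0.01,0,0,0,0.5],[0.005,0.045,-0.02,0,0,0,0.5],[0.02,0.04,-0.02,0,0,0,0.5]],
  ],
)

```text
time: 10.5
eef_pos: [444.6, 43.6, 172.1]
tool_rot: [1.282, 1.16, -1.28]
force: [0.8, -1.5, -0.1]
finger_gap: 69.6
```

Call:
arm_command(
  motion=[
    [[0.025,0.035,-0.02,0,0,0,0.5],[0.025,0.035,-0.02,0,0,0,0.5],[0.014,0.033,-0.015,0,0,0,0.5],[0,0.019,-0.015,0,0,0,0.5],[0,0,0,0,0,0,0.5]],
  ],
)

```text
time: 11.0
eef_pos: [508.4, 165.2, 100.2]
tool_rot: [1.278, 1.163, -1.282]
force: [-0.5, -0.3, 0.0]
finger_gap: 69.8
```

```bash
python3 - <<'E'
from h import *
import pickle
st();r=grab('wrist','w7.png');pickle.dump(r,open('w7.pkl','wb'))
for t,z in [('plug',51),('jar',45),('vial',52)]:
    d=ctrl.cut_out('wrist',t)
    if not d: continue
    c,_=cv2.findContours(d[0]['region'].astype(np.uint8),0,1);c=max(c,key=cv2.contourArea)
    print(t,d[0]['score'],np.round(d[0]['extent']),ray(r,*cv2.fitEllipse(c)[0],z).round(1))
E
```

```text
t 11.0 tcp [508.4 165.2 100.2] x [-0.002 -0.    -1.   ] jaw [ 0.995 -0.096 -0.002] F [-0.5 -0.3  0. ] gap 69.8 q [0.23 0.48 1.79 0.   0.87 0.32]
plug 0.96 [232. 174. 284. 234.] [510.2 170.7  51. ]
jar 0.94 [186. 222. 218. 282.] [460.3 124.7  45. ]
vial 0.77 [234. 232. 262. 281.] [498.4 125.5  52. ]
```

View pics/w7.png

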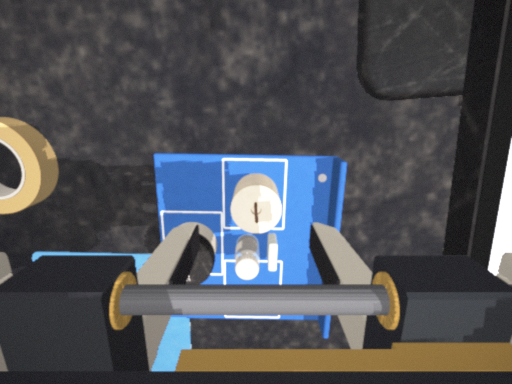

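```bash
python3 - <<'E'
from h import *
import pickle
r=pickle.load(open('w7.pkl','rb'))
c=r['color'][165:245,215:300];cv2.imwrite('pics/plug7.png',cv2.resize(c[:,:,::-1],None,fx=7,fy=7,interpolation=cv2.INTER_CUBIC))
for p in [(257,211),(256.5,210)]:print(ray(r,*p,51))
for x in (509.4,508,511):
    print(x,px(r,[[x,164.3,51],[x,164.3,6]]).round(1))
E
```

```text
[510.25954484 163.76064038  51.        ]
[509.94142365 164.64564859  51.        ]
509.4 [[255.9 210.5]
 [255.7 194. ]]
508 [[254.1 210.6]
 [254.2 194.1]]
511 [[257.9 210.3]
 [257.4 193.8]]
```

View pics/plug7.png

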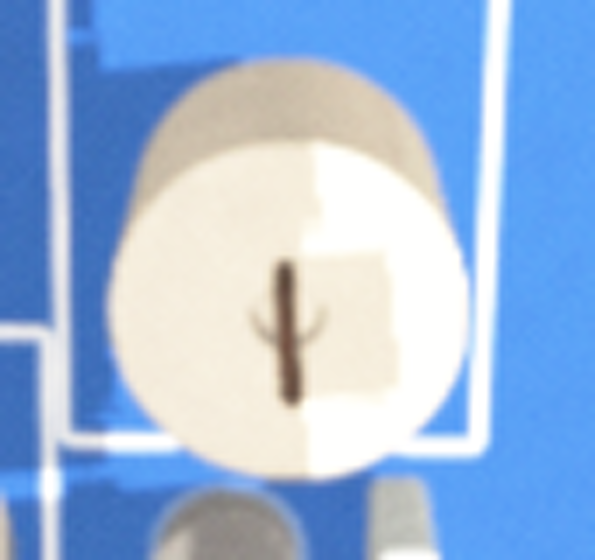

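The plug top is at column 255.6, so about (509.3,165), and the TCP is already there within 1 mm. I'll descend to z 12 and grip.

Call:
arm_command(
  motion=[
    [[0.0008,0,-0.02,0,0,0,0.5],[0,0,-0.028,0,0,0,0.5],[0,0,-0.022,0,0,0,0.5],[0,0,-0.012,0,0,0,0.5],[0,0,-0.006,0,0,0,0.5],[0,0,0,0,0,0,0.5],[0,0,0,0,0,0,0.5]],
  ],
)

```text
time: 11.9
eef_pos: [510.6, 163.5, 14.6]
tool_rot: [1.283, 1.16, -1.281]
force: [0.7, 0.3, 0.6]
finger_gap: 69.4
```

Call:
arm_command(
  motion=[
    [[0,0,0,0,0,0,-1],[0,0,0,0,0,0,-1],[0,0,0,0,0,0,-1],[0,0,0,0,0,0,-1],[0,0,0,0,0,0,-1]],
  ],
)

```text
time: 12.4
eef_pos: [510.0, 163.6, 13.8]
tool_rot: [1.282, 1.161, -1.282]
force: [-0.4, -0.9, 3.3]
finger_gap: 39.9
```

The grip holds at 39.9 mm. I'll carry the plug to about (445,-300).

Call:
arm_command(
  motion=[
    [[0,0,0.012,0,0,0,-1],[0,0,0.025,0,0,0,-1],[0,0,0.03,0,0,0,-1],[0,-0.01,0.018,0,0,0,-1],[-0.015,-0.025,0,0,0,0,-1],[-0.025,-0.035,0,0,0,0,-1],[-0.02,-0.04,0,0,0,0,-1],[-0.005,-0.042,0,0,0,0,-1],[0,-0.042,0,0,0,0,-1],[0,-0.042,0,0,0,0,-1]],
  ],
)

```text
time: 13.4
eef_pos: [444.8, -74.1, 99.6]
tool_rot: [1.282, 1.16, -1.281]
force: [0.2, -0.4, -0.8]
finger_gap: 40.1
```

Call:
arm_command(
  motion=[
    [[0,-0.042,0,0,0,0,-1],[0,-0.042,0,0,0,0,-1],[0,-0.042,0,0,0,0,-1],[0,-0.04,0,0,0,0,-1],[0,-0.033,-0.005,0,0,0,-1],[0,-0.02,-0.02,0,0,0,-1],[0,-0.009,-0.025,0,0,0,-1],[0,0,-0.02,0,0,0,-1],[0,0,-0.01,0,0,0,-1],[0,0,0,0,0,0,-1]],
  ],
)

```text
time: 14.4
eef_pos: [444.5, -300.0, 18.1]
tool_rot: [1.282, 1.163, -1.282]
force: [-0.2, -0.3, 0.4]
finger_gap: 40.1
```

```bash
python3 - <<'E'
from h import *
st();r=grab('scene','s8.png');st()
cv2.imwrite('pics/s8c.png',cv2.resize(r['color'][100:320,160:440][:,:,::-1],None,fx=2.7,fy=2.7,interpolation=cv2.INTER_CUBIC))
E
```

```text
t 14.4 tcp [ 444.5 -300.    18.1] x [-0.001  0.001 -1.   ] jaw [ 0.995 -0.099 -0.002] F [-0.2 -0.3  0.4] gap 40.1 q [-0.68  0.62  1.82  0.    0.71 -0.58]
t 14.45 tcp [ 445.1 -300.3   19. ] x [-0.  0. -1.] jaw [ 0.995 -0.099 -0.   ] F [ 0.3 -0.3 -0.4] gap 39.6 q [-0.68  0.62  1.82  0.    0.71 -0.58]
```

View pics/s8c.png

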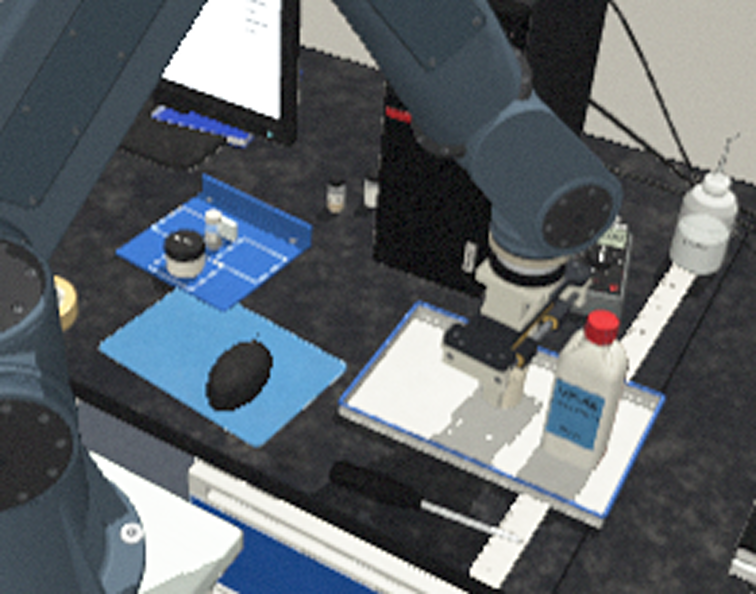

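Call:
arm_command(
  motion=[
    [[0,0,-0.004,0,0,0,-1],[0,0,-0.0025,0,0,0,-1],[0,0,-0.001,0,0,0,-1],[0,0,0,0,0,0,-1]],
  ],
)

```text
time: 14.85
eef_pos: [445.1, -300.4, 11.3]
tool_rot: [1.282, 1.161, -1.282]
force: [-1.0, -0.1, -1.4]
finger_gap: 39.9
```

Call:
arm_command(
  motion=[
    [[0,0,0,0,0,0,0.5],[0,0,0,0,0,0,0.5],[0,0,0,0,0,0,0.5],[0,0,0.01,0,0,0,0.5],[0,0,0.03,0,0,0,0.5],[0,0.01,0.035,0,0,0,0.5],[0,0.03,0.03,0,0,0,0.5],[0,0.04,0.01,0,0,0.05,0.5],[-0.01,0.042,0,0,0,0.13,0.5],[-0.015,0.042,0,0,0,0.13,0.5]],
  ],
)

```text
time: 15.85
eef_pos: [420.1, -135.2, 127.3]
tool_rot: [1.049, 1.302, -1.048]
force: [-0.7, -0.2, -0.3]
finger_gap: 69.7
```

Call:
arm_command(
  motion=[
    [[-0.01,0.042,0,0,0,0.14,0.5],[0,0.042,0,0,0,0.14,0.5],[0,0.042,0,0,0,0.14,0.5],[0,0.042,0,0,0,0.14,0.5],[0,0.042,0,0,0,0.14,0.5],[0.01,0.035,0,0,0,0.14,0.5],[0.01,0.012,0,0,0,0.14,0.5],[0.014,0,0,0,0,0.14,0.5],[0,0,0,0,0,0.13,0.5],[0,0,0,0,0,0.1,0.5]],
  ],
)

```text
time: 16.85
eef_pos: [444.3, 120.7, 126.8]
tool_rot: [0.003, 1.57, -0.003]
force: [0.2, -0.2, -0.3]
finger_gap: 70.0
```

```bash
python3 - <<'E'
from h import *
st();r=grab('scene','s9.png');st()
cv2.imwrite('pics/s9c.png',cv2.resize(r['color'][100:320,160:440][:,:,::-1],None,fx=2.7,fy=2.7,interpolation=cv2.INTER_CUBIC))
E
```

```text
t 16.85 tcp [444.3 120.7 126.8] x [ 0.001  0.    -1.   ] jaw [0.004 1.    0.   ] F [ 0.2 -0.2 -0.3] gap 70.0 q [ 0.16  0.32  1.96 -0.    0.86 -1.4 ]
t 16.9 tcp [444.1 120.6 126.7] x [ 0.  0. -1.] jaw [-0.001  1.     0.   ] F [0.7 0.  0.7] gap 69.5 q [ 0.16  0.32  1.96 -0.    0.86 -1.41]
```

View pics/s9c.png

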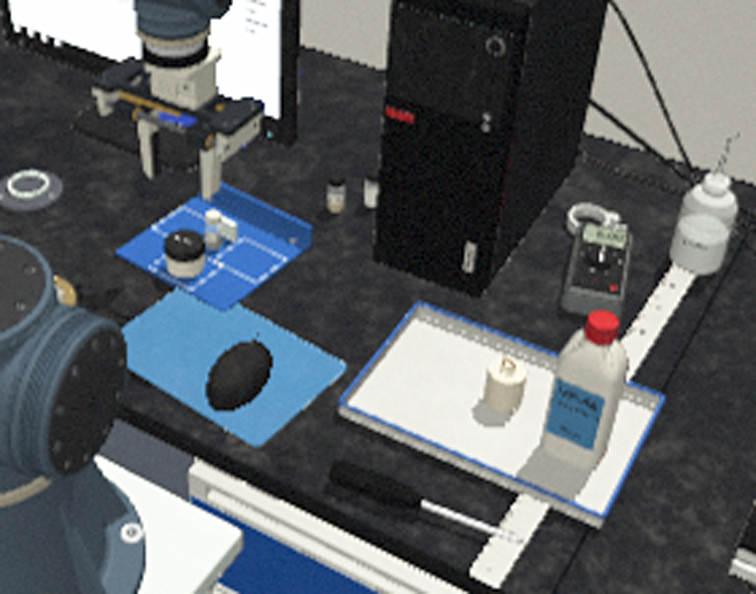

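Plug and bottle stand in the tray (crop 505,385 and 580,410), and the gripper is above the jar. I'll measure the jar from here.

```bash
python3 - <<'E'
from h import *
import pickle
r=grab('wrist','w10.png');pickle.dump(r,open('w10.pkl','wb'))
for t,z in [('jar',45),('vial',52)]:
    d=ctrl.cut_out('wrist',t)
    if d: print(t,d[0]['score'],np.round(d[0]['extent'],1))
print(px(r,[[444,121,45],[444,121,6],[497,115,52]]).round(1))
c=r['color'][120:260,180:330];cv2.imwrite('pics/w10c.png',cv2.resize(c[:,:,::-1],None,fx=4,fy=4,interpolation=cv2.INTER_CUBIC))
E
```

```text
jar 0.91 [225.8 160.4 278.6 216.3]
vial 0.76 [232.8 222.7 261.8 263.7]
[[253.8 196.6]
 [253.8 185.3]
 [247.4 252.9]]
```

View pics/w10c.png

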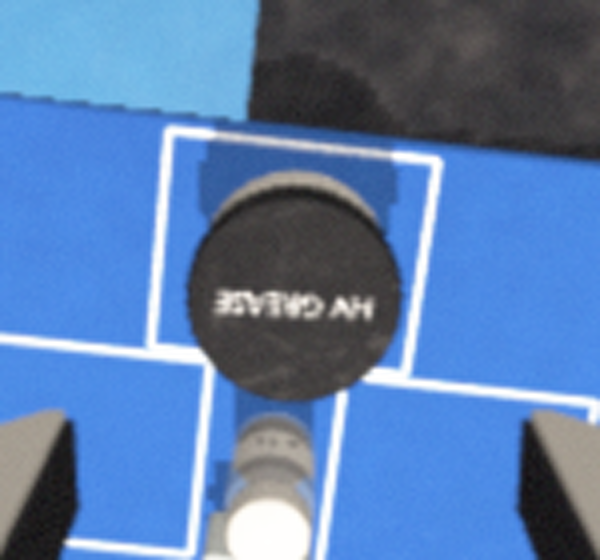

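Lid text is almost square to the jaws, so jar yaw is about -0.02. It is centred at column 253.6 as predicted, so I'll descend and grip.

Call:
arm_command(
  motion=[
    [[0,0,-0.02,0,0,-0.02,0.5],[0,0,-0.032,0,0,0,0.5],[0,0,-0.032,0,0,0,0.5],[0,0,-0.018,0,0,0,0.5],[0,0,-0.008,0,0,0,0.5],[0,0,-0.003,0,0,0,0.5],[0,0,0,0,0,0,0.5]],
  ],
)

```text
time: 17.75
eef_pos: [444.3, 120.6, 13.6]
tool_rot: [0.024, 1.57, -0.024]
force: [-0.0, 0.0, 0.8]
finger_gap: 69.9
```

Call:
arm_command(
  motion=[
    [[0,0,0,0,0,0,-1],[0,0,0,0,0,0,-1],[0,0,0,0,0,0,-1],[0,0,0,0,0,0,-1],[0,0,0,0,0,0,-1]],
  ],
)

```text
time: 18.25
eef_pos: [444.3, 120.6, 13.6]
tool_rot: [0.024, 1.57, -0.023]
force: [-1.3, -0.5, 7.1]
finger_gap: 46.8
```

```bash
python3 - <<'E'
from h import *
st();r=grab('side','si11.png');st();r=grab('wrist','w11.png');st()
E
```

```text
t 18.25 tcp [444.3 120.6  13.6] x [ 0.001  0.    -1.   ] jaw [0.03 1.   0.  ] F [-1.3 -0.5  7.1] gap 46.8 q [ 0.16  0.54  2.02 -0.    0.59 -1.38]
t 18.3 tcp [444.3 120.6  13.6] x [ 0.001  0.    -1.   ] jaw [0.03 1.   0.  ] F [-0.6  0.   6.7] gap 47.1 q [ 0.16  0.54  2.02 -0.    0.59 -1.38]
t 18.35 tcp [444.3 120.6  13.6] x [ 0.001  0.    -1.   ] jaw [0.03 1.   0.  ] F [-0.4 -0.5  7. ] gap 46.9 q [ 0.16  0.54  2.02 -0.    0.59 -1.38]
```

View pics/w11.png

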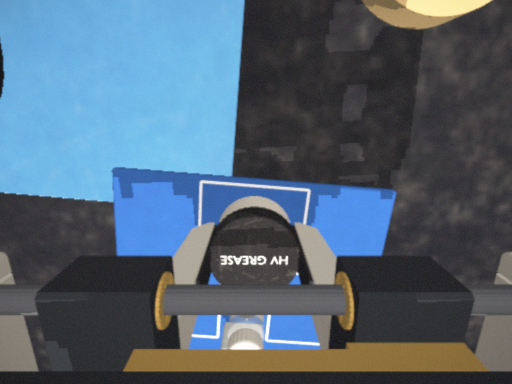

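Call:
arm_command(
  motion=[
    [[0,0,0.012,0,0,0,-1],[0,0,0.025,0,0,0,-1],[0,0,0.028,0,0,0,-1],[0,-0.01,0.015,0,0,0,-1],[-0.01,-0.03,0,0,0,0,-1],[-0.015,-0.04,0,0,0,0,-1],[-0.015,-0.04,0,0,0,0,-1],[-0.015,-0.042,0,0,0,0,-1],[-0.004,-0.042,0,0,0,0,-1],[0,-0.042,0,0,0,0,-1]],
  ],
)

```text
time: 19.35
eef_pos: [384.1, -127.0, 93.9]
tool_rot: [0.023, 1.57, -0.024]
force: [2.6, 1.1, -1.5]
finger_gap: 46.5
```

Call:
arm_command(
  motion=[
    [[0,-0.042,0,0,0,0,-1],[0,-0.035,0,0,0,0,-1],[0,-0.018,-0.005,0,0,0,-1],[0,-0.005,-0.02,0,0,0,-1],[0,0,-0.025,0,0,0,-1],[0,0,-0.018,0,0,0,-1],[0,0,-0.008,0,0,0,-1],[0,0,-0.003,0,0,0,-1],[0,0,0,0,0,0,-1]],
  ],
)

```text
time: 20.25
eef_pos: [385.2, -225.5, 14.6]
tool_rot: [0.023, 1.57, -0.023]
force: [-0.7, -0.2, -1.0]
finger_gap: 46.7
```

Call:
arm_command(
  motion=[
    [[0,0,-0.0025,0,0,0,-1],[0,0,-0.001,0,0,0,-1],[0,0,0,0,0,0,-1]],
  ],
)

```text
time: 20.55
eef_pos: [385.1, -225.5, 10.9]
tool_rot: [0.023, 1.57, -0.024]
force: [0.3, 0.2, -0.6]
finger_gap: 46.8
```

```bash
python3 - <<'E'
from h import *
st();r=grab('scene','s12.png');st()
cv2.imwrite('pics/s12c.png',cv2.resize(r['color'][190:310,270:420][:,:,::-1],None,fx=5,fy=5,interpolation=cv2.INTER_CUBIC))
E
```

```text
t 20.55 tcp [ 385.1 -225.5   10.9] x [ 0. -0. -1.] jaw [ 0.03  1.   -0.  ] F [ 0.3  0.2 -0.6] gap 46.8 q [-0.63  0.53  2.05 -0.    0.56 -2.18]
t 20.6 tcp [ 385.1 -225.5   10.9] x [ 0. -0. -1.] jaw [ 0.03  1.   -0.  ] F [-0.  -0.5 -0.6] gap 46.9 q [-0.63  0.53  2.05 -0.    0.56 -2.18]
```

View pics/s12c.png

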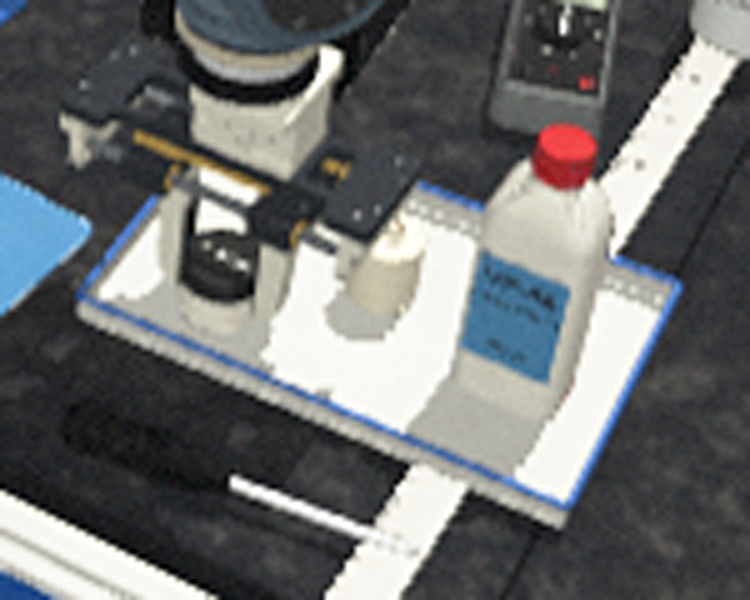

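The jar is down inside the tray (crop 220,290), the plug and bottle are upright. I'll release and go above the vial.

Call:
arm_command(
  motion=[
    [[0,0,0,0,0,0,0.5],[0,0,0,0,0,0,0.5],[0,0,0,0,0,0,0.5],[0,0,0.01,0,0,0,0.5],[0,0,0.03,0,0,0,0.5],[0,0.02,0.03,0,0,0,0.2],[0.01,0.04,0.03,0,0,0,0.2],[0.014,0.042,0,0,0,-0.01,0.2],[0.014,0.042,0,0,0,-0.01,0.2],[0.014,0.042,0,0,0,-0.01,0.2]],
  ],
)

```text
time: 21.6
eef_pos: [437.2, -38.6, 111.2]
tool_rot: [0.047, 1.569, -0.048]
force: [0.2, 0.4, 0.1]
finger_gap: 55.8
```

Call:
arm_command(
  motion=[
    [[0.014,0.042,0,0,0,-0.01,0.2],[0.014,0.042,0,0,0,-0.01,0.2],[0.014,0.035,0,0,0,-0.01,0.2],[0.014,0.025,0,0,0,-0.01,0.2],[0.004,0.01,0,0,0,0,0.2],[0,0,0,0,0,0,0.2]],
  ],
)

```text
time: 22.2
eef_pos: [496.8, 114.3, 110.3]
tool_rot: [0.077, 1.569, -0.077]
force: [-0.3, -0.7, 0.0]
finger_gap: 55.9
```

```bash
python3 - <<'E'
from h import *
import pickle
st();r=grab('wrist','w13.png');pickle.dump(r,open('w13.pkl','wb'))
for t,z in [('vial',52)]:
    d=ctrl.cut_out('wrist',t)
    if d: print(t,d[0]['score'],np.round(d[0]['extent'],1))
print(px(r,[[497,115,52],[497,115,6]]).round(1))
c=r['color'][150:260,190:320];cv2.imwrite('pics/w13c.png',cv2.resize(c[:,:,::-1],None,fx=5,fy=5,interpolation=cv2.INTER_CUBIC))
r=grab('scene','s13.png')
cv2.imwrite('pics/s13c.png',cv2.resize(r['color'][130:310,140:420][:,:,::-1],None,fx=2.7,fy=2.7,interpolation=cv2.INTER_CUBIC))
E
```

```text
t 22.2 tcp [496.8 114.3 110.3] x [ 0. -0. -1.] jaw [ 0.098  0.995 -0.   ] F [-0.3 -0.7  0. ] gap 55.9 q [ 0.13  0.42  1.85 -0.    0.87 -1.34]
vial 0.69 [238.6 180.2 269.8 217.9]
[[254.2 205.5]
 [254.2 190. ]]
```

View pics/w13c.png

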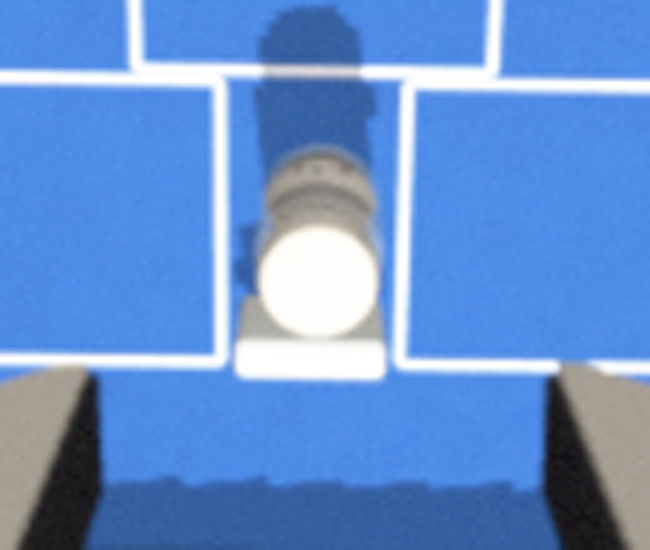

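View pics/s13c.png

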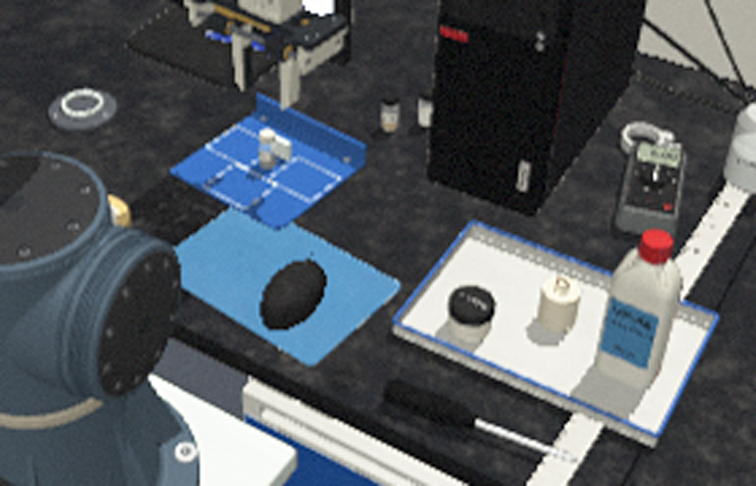

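All three cleared things stand upright in the tray. The vial's cap is centred at pixel (253.6,206), as predicted, so I'll descend to z 20.5 and grip.

Call:
arm_command(
  motion=[
    [[0.0005,0.0005,-0.02,0,0,0,0.2],[0,0,-0.028,0,0,0,0.2],[0,0,-0.024,0,0,0,0.2],[0,0,-0.012,0,0,0,0.2],[0,0,-0.006,0,0,0,0.2],[0,0,0,0,0,0,0.2],[0,0,0,0,0,0,-1],[0,0,0,0,0,0,-1],[0,0,0,0,0,0,-1],[0,0,0,0,0,0,-1]],
  ],
)

```text
time: 23.35
eef_pos: [497.5, 114.3, 20.4]
tool_rot: [0.078, 1.569, -0.078]
force: [-0.1, 0.4, -0.3]
finger_gap: 28.5
```

Call:
arm_command(
  motion=[
    [[0,0,0,0,0,0,-1],[0,0,0,0,0,0,-1]],
  ],
)

```text
time: 23.55
eef_pos: [497.4, 114.3, 20.3]
tool_rot: [0.078, 1.569, -0.078]
force: [-0.5, -0.6, 2.6]
finger_gap: 21.6
```

```bash
python3 - <<'E'
from h import *
st();r=grab('side','si14.png')
cv2.imwrite('pics/si14c.png',cv2.resize(r['color'][130:320,130:330][:,:,::-1],None,fx=3.1,fy=3.1,interpolation=cv2.INTER_CUBIC))
d=ctrl.cut_out('side','pedestal');print(d[0]['score'],d[0]['extent'])
for u,v in [(192,281)]:print(ray(r,u,v,18))
E
```

```text
t 23.55 tcp [497.4 114.3  20.3] x [ 0.  0. -1.] jaw [0.1   0.995 0.   ] F [-0.5 -0.6  2.6] gap 21.6 q [ 0.13  0.58  1.89  0.    0.67 -1.34]
0.82 [169.7, 277.4, 217.9, 307.3]
[465.23242569 372.69208701  18.        ]
```

View pics/si14c.png

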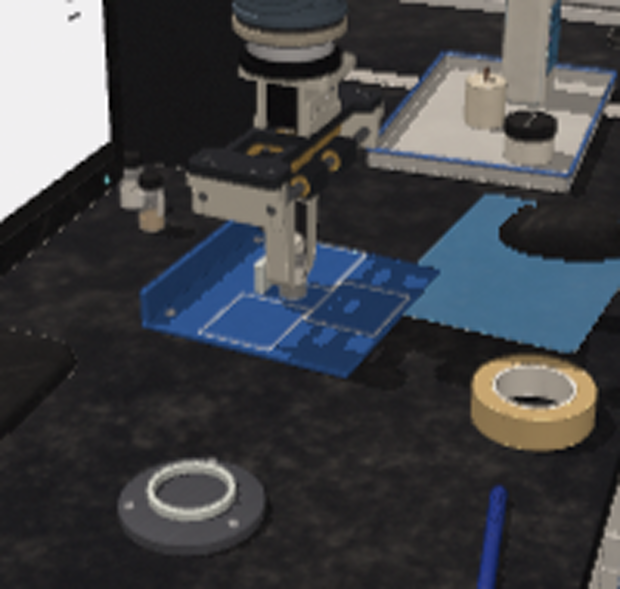

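The vial is held (gap 21.6). The cup ring is at crop (192,490), side pixel (192,288). I'll lift, go near the pedestal, and look again.

Call:
arm_command(
  motion=[
    [[0,0,0.012,0,0,0,-1],[0,0,0.025,0,0,0,-1],[0,0,0.028,0,0,0,-1],[-0.003,0.015,0.015,0,0,0,-1],[-0.007,0.035,0,0,0,0,-1],[-0.007,0.042,0,0,0,0,-1],[-0.007,0.042,0,0,0,0,-1],[-0.007,0.042,0,0,0,0,-1],[-0.007,0.042,0,0,0,0,-1],[-0.005,0.03,0,0,0,0,-1]],
  ],
)

```text
time: 24.65
eef_pos: [453.5, 364.6, 100.9]
tool_rot: [0.078, 1.569, -0.077]
force: [0.6, -0.2, 0.3]
finger_gap: 21.4
```

Call:
arm_command(
  motion=[
    [[0,0.012,0,0,0,0,-1],[0,0,0,0,0,0,-1]],
  ],
)

```text
time: 24.85
eef_pos: [454.2, 375.0, 100.4]
tool_rot: [0.077, 1.569, -0.077]
force: [0.6, 0.4, -0.3]
finger_gap: 21.6
```

```bash
python3 - <<'E'
from h import *
import pickle
st();r=grab('wrist','w15.png');pickle.dump(r,open('w15.pkl','wb'))
d=ctrl.cut_out('wrist','pedestal')
if d:print(d[0]['score'],d[0]['extent'])
for n in ('side','scene'):
    q=ctrl.read_camera(n)
    cv2.imwrite('pics/%s15.png'%n,q['color'][:,:,::-1])
    print(n,ray(q,*((191.5,287.5) if n=='side' else (171,168.5)),18))
E
```

```text
t 24.85 tcp [454.2 375.  100.4] x [ 0.  0. -1.] jaw [0.098 0.995 0.   ] F [ 0.6  0.4 -0.3] gap 21.6 q [ 0.61  0.56  1.65 -0.    0.93 -0.86]
0.87 [222.4, 152.8, 316.1, 231.3]
side [457.57776927 392.38906244  18.        ]
scene [455.69613895 379.94751735  18.        ]
```

View pics/w15.png

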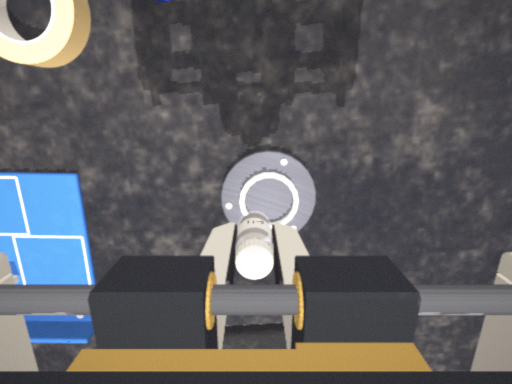

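The wrist view shows the cup ring centred near (269,201) and the vial at (254,245).

```bash
python3 - <<'E'
from h import *
import pickle
from scipy.optimize import least_squares
r=pickle.load(open('w15.pkl','rb'));im=r['color']
print(ray(r,269,201,18))
# ring: bright low-sat pixels near
c=im[140:240,215:325];cv2.imwrite('pics/ring.png',cv2.resize(c[:,:,::-1],None,fx=5.4,fy=5.4,interpolation=cv2.INTER_CUBIC))
def ringpts(x,y,R,z):
    t=np.linspace(0,2*np.pi,60);return np.c_[x+R*np.cos(t),y+R*np.sin(t),0*t+z]
p=px(r,ringpts(455,385,23,18));print(p.min(0),p.max(0))
E
```

```text
[459.72812705 388.80859562  18.        ]
[239.09298368 171.75077599] [289.70489473 220.02434806]
```

View pics/ring.png

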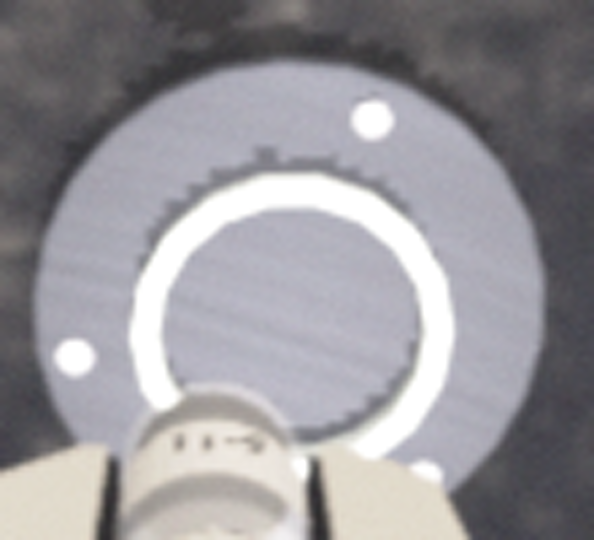

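Call:
arm_command(
  motion=[
    [[0.005,0.0135,0,0,0,0,-1],[0,0,-0.015,0,0,0,-1],[0,0,-0.02,0,0,0,-1],[0,0,-0.018,0,0,0,-1],[0,0,-0.01,0,0,0,-1],[0,0,-0.005,0,0,0,-1],[0,0,-0.002,0,0,0,-1],[0,0,0,0,0,0,-1]],
  ],
)

```text
time: 25.85
eef_pos: [459.5, 387.7, 30.3]
tool_rot: [0.079, 1.569, -0.078]
force: [0.1, 0.4, 0.5]
finger_gap: 21.4
```

```bash
python3 - <<'E'
from h import *
st();r=grab('side','si16.png');st()
cv2.imwrite('pics/si16c.png',cv2.resize(r['color'][220:330,130:270][:,:,::-1],None,fx=5,fy=5,interpolation=cv2.INTER_CUBIC))
E
```

```text
t 25.85 tcp [459.5 387.7  30.3] x [ 0.  0. -1.] jaw [0.1   0.995 0.   ] F [0.1 0.4 0.5] gap 21.4 q [ 0.62  0.68  1.64 -0.    0.82 -0.85]
t 25.9 tcp [459.6 387.8  30.6] x [ 0.001  0.    -1.   ] jaw [0.1   0.995 0.001] F [ 0.2 -0.6  0.5] gap 21.2 q [ 0.62  0.68  1.64 -0.    0.82 -0.85]
```

View pics/si16c.png

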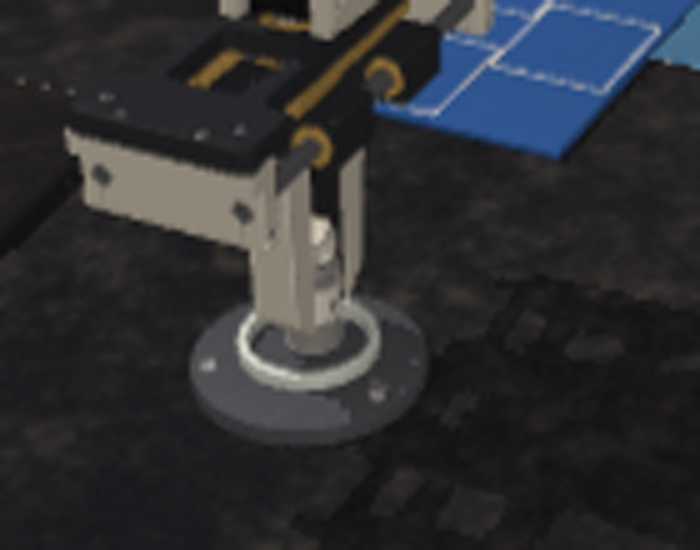

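The vial's foot (316,338) is inside the ring (centre 308,342), still about 4 mm up. I'll lower it, release and rise.

Call:
arm_command(
  motion=[
    [[0,0,-0.0025,0,0,0,-1],[0,0,-0.0015,0,0,0,-1],[0,0,0,0,0,0,-1]],
  ],
)

```text
time: 26.2
eef_pos: [459.4, 387.9, 26.3]
tool_rot: [0.079, 1.569, -0.078]
force: [0.3, -1.0, 1.3]
finger_gap: 21.6
```

Call:
arm_command(
  motion=[
    [[0,0,0,0,0,0,0],[0,0,0,0,0,0,0],[0,0,0,0,0,0,0],[0,0,0.01,0,0,0,0],[0,0,0.025,0,0,0,0],[0,0,0.035,0,0,0,0],[0,-0.01,0.025,0,0,0,0.2],[-0.005,-0.03,0,0,0,0.01,0.5],[-0.005,-0.04,0,0,0,0.01,0.5],[-0.005,-0.04,0,0,0,0.01,0.5]],
  ],
)

```text
time: 27.2
eef_pos: [444.0, 266.7, 121.9]
tool_rot: [0.054, 1.569, -0.053]
force: [1.5, 0.1, 0.1]
finger_gap: 69.0
```

```bash
python3 - <<'E'
from h import *
st();r=grab('side','si17.png')
cv2.imwrite('pics/si17c.png',cv2.resize(r['color'][220:330,130:270][:,:,::-1],None,fx=5,fy=5,interpolation=cv2.INTER_CUBIC))
E
```

```text
t 27.2 tcp [444.  266.7 121.9] x [ 0.001  0.    -1.   ] jaw [0.068 0.998 0.001] F [1.5 0.1 0.1] gap 69.0 q [ 0.45  0.42  1.82 -0.    0.9  -1.05]
```

View pics/si17c.png

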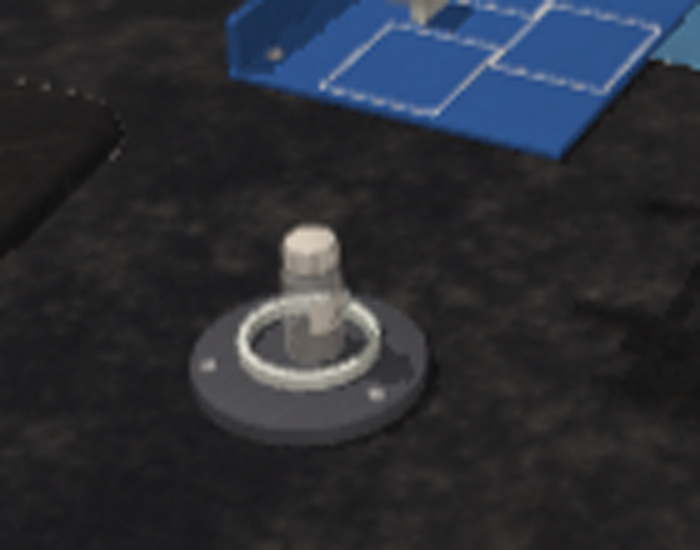

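The vial stands upright in the cup. Now I'll go back for the jar in the tray.

Call:
arm_command(
  motion=[
    [[-0.006,-0.045,0,0,0,0.01,0.5],[-0.006,-0.045,0,0,0,0.01,0.5],[-0.006,-0.045,0,0,0,0.01,0.5],[-0.006,-0.045,0,0,0,0.008,0.5],[-0.006,-0.045,0,0,0,0,0.5],[-0.006,-0.045,0,0,0,0,0.5],[-0.006,-0.045,0,0,0,0,0.5],[-0.006,-0.045,0,0,0,0,0.5],[-0.006,-0.045,0,0,0,0,0.5],[-0.005,-0.04,0,0,0,0,0.5]],
  ],
)

```text
time: 28.25
eef_pos: [384.9, -179.4, 121.9]
tool_rot: [0.025, 1.57, -0.026]
force: [-0.3, -0.3, -0.9]
finger_gap: 69.6
```

Call:
arm_command(
  motion=[
    [[0,-0.03,0,0,0,0,0.5],[0,-0.017,-0.01,0,0,0,0.5],[0,0,0,0,0,0,0.5]],
  ],
)

```text
time: 28.55
eef_pos: [385.0, -225.7, 110.9]
tool_rot: [0.027, 1.571, -0.027]
force: [0.2, 0.6, -0.4]
finger_gap: 70.0
```

```bash
python3 - <<'E'
from h import *
st();r=grab('wrist','w18.png')
print(px(r,[[385.1,-225.5,42],[385.1,-225.5,3]]).round(1))
E
```

```text
t 28.55 tcp [ 385.  -225.7  110.9] x [-0. -0. -1.] jaw [ 0.034  0.999 -0.   ] F [ 0.2  0.6 -0.4] gap 70.0 q [-0.63  0.33  2.01 -0.    0.81 -2.17]
[[253.6 201.4]
 [253.7 188.9]]
```

View pics/w18.png

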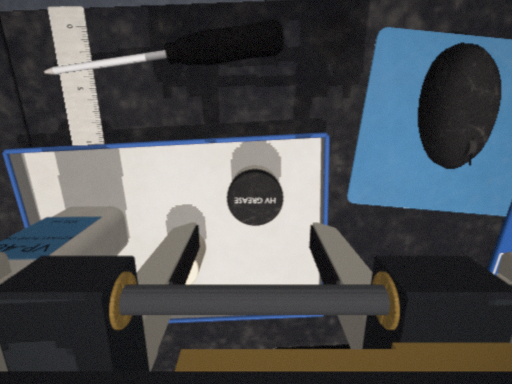

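The jar is where I left it, at pixel (255,197). I'll descend and grip.

Call:
arm_command(
  motion=[
    [[0,-0.001,-0.02,0,0,0,0.5],[0,0,-0.03,0,0,0,0.5],[0,0,-0.028,0,0,0,0.5],[0,0,-0.014,0,0,0,0.5],[0,0,-0.006,0,0,0,0.5],[0,0,-0.002,0,0,0,0.5],[0,0,0,0,0,0,-1],[0,0,0,0,0,0,-1],[0,0,0,0,0,0,-1],[0,0,0,0,0,0,-1]],
  ],
)

```text
time: 29.6
eef_pos: [385.6, -225.4, 11.6]
tool_rot: [0.025, 1.57, -0.025]
force: [-0.8, 0.0, 6.5]
finger_gap: 46.6
```

Call:
arm_command(
  motion=[
    [[0,0,0,0,0,0,-1],[0,0,0.012,0,0,0,-1],[0,0,0.025,0,0,0,-1],[0,0,0.03,0,0,0,-1],[0,0.01,0.015,0,0,0,-1],[0,0.03,0,0,0,0,-1],[0.01,0.04,0,0,0,0,-1],[0.01,0.042,0,0,0,0,-1],[0.01,0.042,0,0,0,0,-1],[0.01,0.042,0,0,0,0,-1]],
  ],
)

```text
time: 30.6
eef_pos: [425.4, -17.6, 93.9]
tool_rot: [0.025, 1.57, -0.025]
force: [0.7, -0.5, -1.3]
finger_gap: 46.9
```

Call:
arm_command(
  motion=[
    [[0.01,0.042,0,0,0,0,-1],[0.009,0.042,0,0,0,0,-1],[0,0.035,0,0,0,0,-1],[0,0.0165,0,0,0,0,-1],[0,0.0035,-0.012,0,0,0,-1],[0,0,-0.022,0,0,0,-1],[0,0,-0.022,0,0,0,-1],[0,0,-0.012,0,0,0,-1],[0,0,-0.006,0,0,0,-1],[0,0,0,0,0,0,-1]],
  ],
)

```text
time: 31.6
eef_pos: [444.1, 119.3, 18.7]
tool_rot: [0.025, 1.572, -0.026]
force: [0.1, 0.1, -1.2]
finger_gap: 46.3
```

```bash
python3 - <<'E'
from h import *
st();r=grab('wrist','w19.png')
cv2.imwrite('pics/w19c.png',cv2.resize(r['color'][150:310,100:410][:,:,::-1],None,fx=2.5,fy=2.5,interpolation=cv2.INTER_CUBIC))
st()
E
```

```text
t 31.6 tcp [444.1 119.3  18.7] x [-0.001 -0.    -1.   ] jaw [ 0.032  0.999 -0.   ] F [ 0.1  0.1 -1.2] gap 46.3 q [ 0.16  0.52  2.02 -0.    0.6  -1.38]
t 31.65 tcp [444.5 119.5  19.2] x [-0. -0. -1.] jaw [ 0.032  0.999 -0.   ] F [-0.2  0.4 -0.2] gap 47.0 q [ 0.16  0.52  2.02 -0.    0.6  -1.38]
```

View pics/w19c.png

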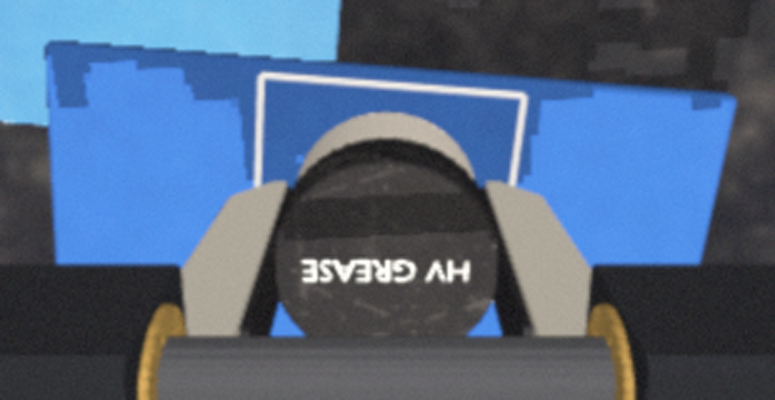

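Call:
arm_command(
  motion=[
    [[0,0.0012,-0.002,0,0,0,-1],[0,0,-0.0015,0,0,0,-1],[0,0,-0.001,0,0,0,-1],[0,0,0,0,0,0,-1]],
  ],
)

```text
time: 32.05
eef_pos: [444.4, 121.0, 14.7]
tool_rot: [0.025, 1.57, -0.025]
force: [0.4, 0.1, -0.8]
finger_gap: 47.2
```

Call:
arm_command(
  motion=[
    [[0,0,-0.0006,0,0,0,-1],[0,0,0,0,0,0,0.5],[0,0,0,0,0,0,0.5],[0,0,0,0,0,0,0.5],[0,0,0.01,0,0,0,0.5],[0,0,0.03,0,0,0,0.5],[0,0,0.035,0,0,0,0.5],[0,-0.015,0.03,0,0,-0.08,0.5],[0,-0.03,0,0,0,-0.14,0.5],[0,-0.04,0,0,0,-0.14,0.5]],
  ],
)

```text
time: 33.05
eef_pos: [444.8, 35.7, 120.6]
tool_rot: [0.31, 1.546, -0.31]
force: [0.4, -0.1, -0.2]
finger_gap: 69.9
```

Call:
arm_command(
  motion=[
    [[0,-0.042,0,0,0,-0.14,0.5],[0,-0.042,0,0,0,-0.14,0.5],[0,-0.042,0,0,0,-0.14,0.5],[0,-0.042,0,0,0,-0.14,0.5],[0,-0.042,0,0,0,-0.14,0.5],[0,-0.042,0,0,0,-0.14,0.5],[0,-0.035,0,0,0,-0.14,0.5],[0,-0.025,0,0,0,-0.14,0.5],[0,-0.015,0,0,0,-0.14,0.5],[0,0,0,0,0,-0.02,0.5]],
  ],
)

```text
time: 34.05
eef_pos: [444.2, -292.5, 119.5]
tool_rot: [1.286, 1.157, -1.286]
force: [0.2, 0.9, 0.3]
finger_gap: 70.1
```

```bash
python3 - <<'E'
from h import *
st();r=grab('scene','s20.png')
cv2.imwrite('pics/s20c.png',cv2.resize(r['color'][130:310,140:420][:,:,::-1],None,fx=2.7,fy=2.7,interpolation=cv2.INTER_CUBIC))
E
```

```text
t 34.05 tcp [ 444.2 -292.5  119.5] x [ 0.001 -0.001 -1.   ] jaw [ 0.994 -0.105  0.001] F [0.2 0.9 0.3] gap 70.1 q [-0.67  0.44  1.79 -0.    0.91 -0.56]
```

View pics/s20c.png

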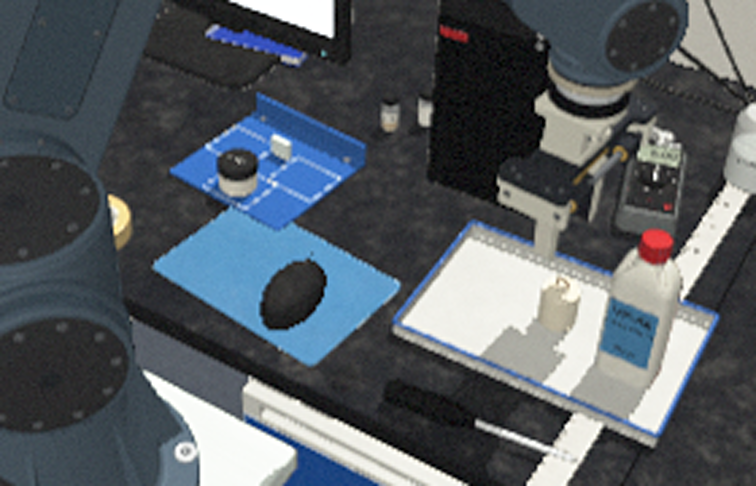

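The jar is back on the caddy (crop 237,172). Descending on the plug.

Call:
arm_command(
  motion=[
    [[0.0008,-0.008,-0.015,0,0,0.005,0.5],[0,0,-0.03,0,0,0,0.5],[0,0,-0.03,0,0,0,0.5],[0,0,-0.02,0,0,0,0.5],[0,0,-0.009,0,0,0,0.5],[0,0,-0.004,0,0,0,0.5],[0,0,0,0,0,0,0.5],[0,0,0,0,0,0,-1],[0,0,0,0,0,0,-1],[0,0,0,0,0,0,-1]],
  ],
)

```text
time: 35.1
eef_pos: [445.4, -299.2, 11.5]
tool_rot: [1.279, 1.161, -1.279]
force: [-0.5, -0.8, 0.1]
finger_gap: 50.4
```

Call:
arm_command(
  motion=[
    [[0,0,0,0,0,0,-1],[0,0,0,0,0,0,-1]],
  ],
)

```text
time: 35.3
eef_pos: [445.2, -299.2, 11.2]
tool_rot: [1.279, 1.162, -1.279]
force: [-0.5, 0.1, 3.6]
finger_gap: 40.1
```

Call:
arm_command(
  motion=[
    [[0,0,0.012,0,0,0,-1],[0,0,0.028,0,0,0,-1],[0,0.01,0.03,0,0,0,-1],[0,0.03,0.015,0,0,0,-1],[0,0.042,0,0,0,0,-1],[0,0.042,0,0,0,0,-1],[0,0.042,0,0,0,0,-1],[0,0.042,0,0,0,0,-1],[0,0.042,0,0,0,0,-1],[0,0.042,0,0,0,0,-1]],
  ],
)

```text
time: 36.3
eef_pos: [444.9, -5.5, 96.7]
tool_rot: [1.28, 1.162, -1.279]
force: [0.3, 0.2, -0.8]
finger_gap: 40.1
```

Call:
arm_command(
  motion=[
    [[0.01,0.042,0,0,0,0,-1],[0.02,0.038,0,0,0,0,-1],[0.02,0.035,0,0,0,0,-1],[0.0145,0.03,0,0,0,0,-1],[0,0.02,0,0,0,0,-1],[0,0.007,0,0,0,0,-1],[0,0,-0.015,0,0,0,-1],[0,0,-0.025,0,0,0,-1],[0,0,-0.02,0,0,0,-1],[0,0,-0.01,0,0,0,-1]],
  ],
)

```text
time: 37.3
eef_pos: [508.7, 164.0, 24.9]
tool_rot: [1.279, 1.163, -1.282]
force: [0.8, 0.3, -0.6]
finger_gap: 40.1
```

Call:
arm_command(
  motion=[
    [[0,0,0,0,0,0,-1],[0,0,0,0,0,0,-1]],
  ],
)

```text
time: 37.5
eef_pos: [510.0, 164.7, 26.7]
tool_rot: [1.28, 1.162, -1.279]
force: [0.2, 0.7, -1.0]
finger_gap: 40.3
```

```bash
python3 - <<'E'
from h import *
st();r=grab('wrist','w21.png')
st();st()
E
```

```text
t 37.5 tcp [510.  164.7  26.7] x [ 0.001  0.    -1.   ] jaw [ 0.995 -0.096  0.001] F [ 0.2  0.7 -1. ] gap 40.3 q [ 0.23  0.6   1.82 -0.    0.72  0.32]
t 37.55 tcp [510.2 164.9  27. ] x [ 0.001  0.    -1.   ] jaw [ 0.995 -0.096  0.001] F [ 0.8 -0.9 -0.9] gap 40.1 q [ 0.23  0.6   1.82 -0.    0.72  0.32]
t 37.55 tcp [510.2 164.9  27. ] x [ 0.001  0.    -1.   ] jaw [ 0.995 -0.096  0.001] F [ 0.8 -0.9 -0.9] gap 40.1 q [ 0.23  0.6   1.82 -0.    0.72  0.32]
```

View pics/w21.png

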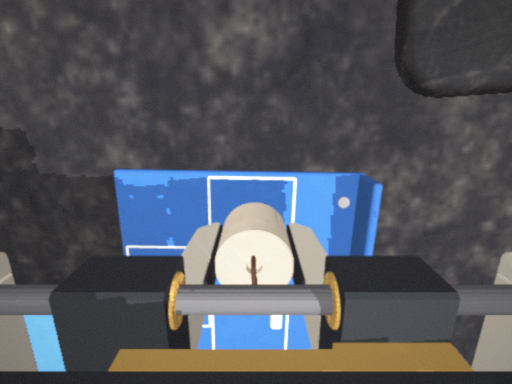

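Plug is held over its outline (209-295 columns), about 12 mm up. Lowering it.

Call:
arm_command(
  motion=[
    [[-0.0004,0,-0.007,0,0,0,-1],[0,0,-0.003,0,0,0,-1],[0,0,-0.0015,0,0,0,-1],[0,0,-0.001,0,0,0,-1],[0,0,0,0,0,0,-1]],
  ],
)

```text
time: 38.05
eef_pos: [509.1, 164.9, 14.2]
tool_rot: [1.279, 1.162, -1.28]
force: [-4.9, -1.9, 10.3]
finger_gap: 40.1
```

Call:
arm_command(
  motion=[
    [[0,0,0,0,0,0,0.5],[0,0,0,0,0,0,0.5],[0,0,0,0,0,0,0.5],[0,0,0.01,0,0,0,0.5],[0,0,0.03,0,0,0,0.5],[0,0,0.04,0,0,0,0.7],[-0.01,-0.01,0.04,0,0,0.01,1],[-0.02,-0.03,0.03,0,0,0.01,1],[-0.025,-0.035,0.02,0,0,0.01,1],[-0.02,-0.042,0.02,0,0,0.01,1]],
  ],
)

```text
time: 39.05
eef_pos: [433.2, 47.9, 204.8]
tool_rot: [1.25, 1.182, -1.248]
force: [0.7, 0.5, 0.5]
finger_gap: 92.4
```

Call:
arm_command(
  motion=[
    [[-0.014,-0.045,0.01,0,0,0.01,1],[0,-0.048,0.01,0,0,0.01,1],[0,-0.048,0,0,0,0.005,1],[0,-0.048,0,0,0,0,1],[0,-0.048,0,0,0,0,1],[0,-0.048,0,0,0,0,1],[0,-0.048,0,0,0,0,1],[0,-0.045,0,0,0,0,1],[0,-0.035,0,0,0,0,1],[0,-0.02,0,0,0,0,1]],
  ],
)

```text
time: 40.05
eef_pos: [419.9, -387.0, 223.6]
tool_rot: [1.233, 1.193, -1.233]
force: [0.0, 0.3, -0.0]
finger_gap: 93.1
```

```bash
python3 - <<'E'
from h import *
st();r=grab('wrist','w22.png')
print(px(r,[[420.2,-388.5,181],[420.2,-388.5,128]]).round(1))
r=grab('scene','s22.png')
cv2.imwrite('pics/s22c.png',cv2.resize(r['color'][130:310,140:420][:,:,::-1],None,fx=2.7,fy=2.7,interpolation=cv2.INTER_CUBIC))
st()
E
```

```text
t 40.05 tcp [ 419.9 -387.   223.6] x [ 0.    -0.001 -1.   ] jaw [ 0.999 -0.033  0.   ] F [ 0.   0.3 -0. ] gap 93.1 q [-0.83  0.38  1.59 -0.    1.17 -0.79]
[[254.7 214.2]
 [254.6 194.2]]
t 40.15 tcp [ 419.9 -386.4  223.4] x [ 0. -0. -1.] jaw [ 0.999 -0.033  0.   ] F [ 0.5  0.5 -0.2] gap 93.1 q [-0.83  0.38  1.59 -0.    1.17 -0.79]
```

View pics/s22c.png

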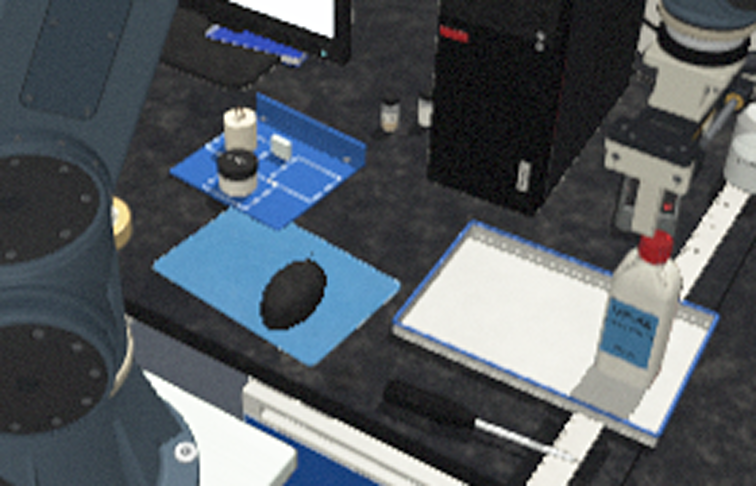

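View pics/w22.png

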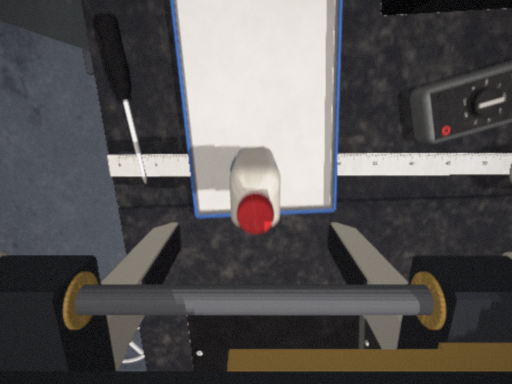

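Plug and jar are back on the caddy, and the bottle cap is at (255,214), as predicted. Descending on the bottle.

Call:
arm_command(
  motion=[
    [[0.0003,-0.002,-0.015,0,0,0.003,1],[0,0,-0.03,0,0,0,1],[0,0,-0.03,0,0,0,1],[0,0,-0.025,0,0,0,1],[0,0,-0.013,0,0,0,1],[0,0,-0.006,0,0,0,1],[0,0,-0.0015,0,0,0,1],[0,0,0,0,0,0,1],[0,0,0,0,0,0,-1],[0,0,0,0,0,0,-1]],
  ],
)

```text
time: 41.15
eef_pos: [421.0, -386.8, 103.5]
tool_rot: [1.23, 1.195, -1.23]
force: [0.5, 0.2, -0.6]
finger_gap: 81.1
```

Call:
arm_command(
  motion=[
    [[0,0,0,0,0,0,-1],[0,0,0,0,0,0,-1],[0,0,0,0,0,0,-1],[0,0,0,0,0,0,-1]],
  ],
)

```text
time: 41.55
eef_pos: [420.7, -386.5, 102.7]
tool_rot: [1.23, 1.196, -1.23]
force: [0.4, 0.2, -0.2]
finger_gap: 49.8
```

Call:
arm_command(
  motion=[
    [[0,0,0,0,0,0,-1],[0,0,0,0,0,0,-1],[0,0,0.01,0,0,0,-1],[0,0,0.02,0,0,0,-1],[0,0,0.022,0,0,0,-1],[0,0.01,0.012,0,0,0,-1],[0,0.025,0.001,0,0,0,-1],[0,0.035,0,0,0,0,-1],[0,0.04,0,0,0,0,-1],[0,0.04,0,0,0,0,-1]],
  ],
)

```text
time: 42.55
eef_pos: [420.0, -234.4, 167.6]
tool_rot: [1.23, 1.196, -1.23]
force: [0.5, 0.3, -3.8]
finger_gap: 48.2
```

Call:
arm_command(
  motion=[
    [[0,0.04,0,0,0,0,-1],[0,0.04,0,0,0,0,-1],[0,0.04,0,0,0,0,-1],[0,0.04,0,0,0,0,-1],[0.01,0.035,0,0,0,0,-1],[0.02,0.03,0,0,0,0,-1],[0.022,0.03,0,0,0,0,-1],[0.015,0.022,0,0,0,0,-1],[0.0065,0.012,0,0,0,0,-1],[0,0.007,0,0,0,0,-1]],
  ],
)

```text
time: 43.55
eef_pos: [494.0, 60.4, 167.5]
tool_rot: [1.229, 1.197, -1.229]
force: [-0.2, -0.5, -4.1]
finger_gap: 47.9
```

Call:
arm_command(
  motion=[
    [[0,0.002,-0.01,0,0,0,-1],[0,0,-0.01,0,0,0,-1],[0,0,0,0,0,0,-1]],
  ],
)

```text
time: 43.85
eef_pos: [492.8, 60.7, 146.0]
tool_rot: [1.229, 1.198, -1.233]
force: [-0.2, -0.1, -4.4]
finger_gap: 48.1
```

```bash
python3 - <<'E'
from h import *
st();r=grab('wrist','w23.png');st()
E
```

```text
t 43.85 tcp [492.8  60.7 146. ] x [-0.003 -0.    -1.   ] jaw [ 1.    -0.029 -0.003] F [-0.2 -0.1 -4.4] gap 48.1 q [ 0.03  0.35  1.86 -0.    0.94  0.06]
t 43.9 tcp [493.3  60.8 146.7] x [-0.002 -0.    -1.   ] jaw [ 1.    -0.029 -0.002] F [ 0.5 -0.7 -4.7] gap 47.8 q [ 0.03  0.35  1.86 -0.    0.94  0.06]
```

View pics/w23.png

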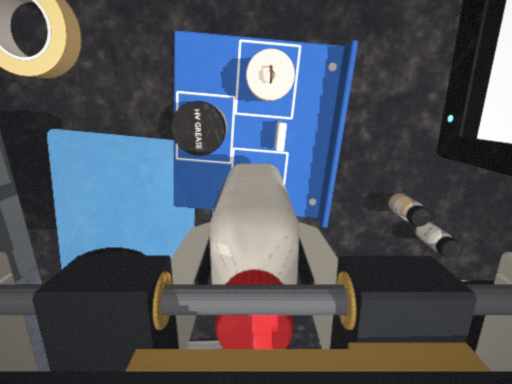

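Call:
arm_command(
  motion=[
    [[0.0012,0.0014,-0.01,0,0,0,-1],[0,0,-0.014,0,0,0,-1],[0,0,-0.008,0,0,0,-1],[0,0,-0.004,0,0,0,-1],[0,0,0,0,0,0,-1],[0,0,0,0,0,0,-1]],
  ],
)

```text
time: 44.5
eef_pos: [495.7, 62.8, 112.0]
tool_rot: [1.23, 1.195, -1.229]
force: [-0.5, -0.7, -4.1]
finger_gap: 48.0
```

Call:
arm_command(
  motion=[
    [[-0.0005,-0.0004,-0.003,0,0,0,-1],[0,0,-0.0015,0,0,0,-1],[0,0,-0.001,0,0,0,-1],[0,0,0,0,0,0,-1]],
  ],
)

```text
time: 44.9
eef_pos: [494.9, 62.5, 106.1]
tool_rot: [1.23, 1.196, -1.23]
force: [0.2, -0.1, -4.6]
finger_gap: 47.9
```

```bash
python3 - <<'E'
from h import *
st();r=grab('side','si24.png');st()
cv2.imwrite('pics/si24c.png',cv2.resize(r['color'][130:320,130:330][:,:,::-1],None,fx=3.1,fy=3.1,interpolation=cv2.INTER_CUBIC))
E
```

```text
t 44.9 tcp [494.9  62.5 106.1] x [-0. -0. -1.] jaw [ 1.    -0.028 -0.   ] F [ 0.2 -0.1 -4.6] gap 47.9 q [ 0.03  0.41  1.88 -0.    0.85  0.06]
t 44.95 tcp [495.   62.5 106.2] x [-0.  0. -1.] jaw [ 1.    -0.028 -0.   ] F [-0.9 -1.  -4.9] gap 47.8 q [0.03 0.41 1.88 0.   0.85 0.06]
```

View pics/si24c.png

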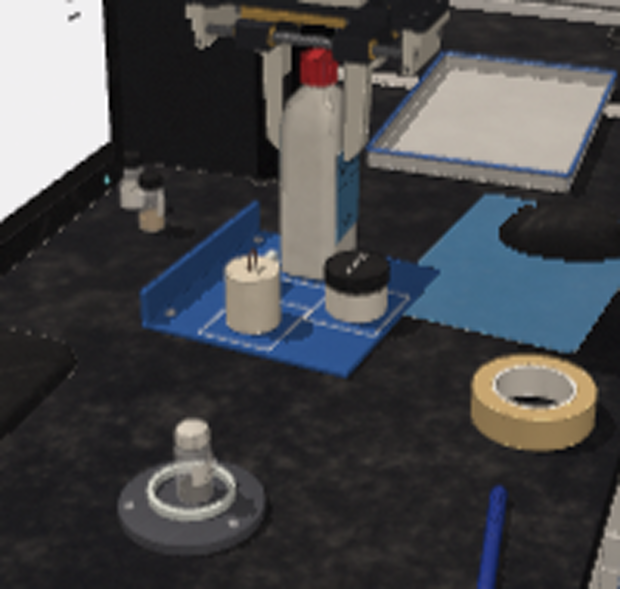

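Wrist force still shows the bottle's full weight, so it is just above the floor. Easing down.

Call:
arm_command(
  motion=[
    [[0,0,-0.0006,0,0,0,-1],[0,0,-0.0004,0,0,0,-1],[0,0,0,0,0,0,-1]],
  ],
)

```text
time: 45.25
eef_pos: [495.1, 62.5, 105.7]
tool_rot: [1.23, 1.196, -1.23]
force: [-1.3, 0.2, 6.2]
finger_gap: 47.8
```

Contact made (+6 N). Release and rise straight up.

Call:
arm_command(
  motion=[
    [[0,0,0,0,0,0,1],[0,0,0,0,0,0,1],[0,0,0,0,0,0,1],[0,0,0,0,0,0,1],[0,0,0.01,0,0,0,1],[0,0,0.03,0,0,0,1],[0,0,0.04,0,0,0,1],[0,0,0.04,0,0,0,1],[0,-0.03,0.022,0,0,0.01,1],[0,-0.028,0,0,0,0.017,1]],
  ],
)

```text
time: 46.25
eef_pos: [496.2, 4.0, 251.3]
tool_rot: [1.211, 1.205, -1.204]
force: [0.6, 0.1, -1.0]
finger_gap: 92.9
```

Call:
arm_command(
  motion=[
    [[-0.005,0,0,0,0,0,1],[0,0,0,0,0,0,1],[0,0,0,0,0,0,1]],
  ],
)

```text
time: 46.55
eef_pos: [489.8, 5.1, 247.2]
tool_rot: [1.21, 1.209, -1.21]
force: [0.3, 0.6, -0.1]
finger_gap: 92.9
```

```bash
python3 - <<'E'
from h import *
import pickle
st();r=grab('wrist','w25.png');pickle.dump(r,open('w25.pkl','wb'))
r0=pickle.load(open('w2.pkl','rb'));m0=pickle.load(open('m2.pkl','rb'))
def red(r,reg):
    hsv=cv2.cvtColor(r['color'],cv2.COLOR_RGB2HSV)
    k=((hsv[...,0]<8)|(hsv[...,0]>172))&(hsv[...,1]>150)&(hsv[...,2]>80)&reg
    c,_=cv2.findContours(k.astype(np.uint8),0,1);c=max(c,key=cv2.contourArea)
    return ray(r,*cv2.fitEllipse(c)[0],180)
for t,z in [('oil_bottle',131),('plug',51),('jar',45)]:
    d=ctrl.cut_out('wrist',t);o=[]
    for rr,dd in ((r0,m0[t]),(r,d)):
        c,_=cv2.findContours(dd[0]['region'].astype(np.uint8),0,1);c=max(c,key=cv2.contourArea)
        o.append(ray(rr,*cv2.fitEllipse(c)[0],z))
        if t=='oil_bottle':print('cap',red(rr,dd[0]['region']).round(1))
    print(t,'before',o[0].round(1),'after',o[1].round(1),d[0]['score'])
crop=np.hstack([r0['color'][20:190,180:350],r['color'][20:190,180:350]])
cv2.imwrite('pics/cmp.png',cv2.resize(crop[:,:,::-1],None,fx=2.3,fy=2.3,interpolation=cv2.INTER_CUBIC))
E
```

```text
t 46.55 tcp [489.8   5.1 247.2] x [-0.  0. -1.] jaw [ 1.    -0.001 -0.   ] F [ 0.3  0.6 -0.1] gap 92.9 q [-0.08  0.21  1.77  0.    1.16 -0.08]
cap [494.8  60.6 180. ]
cap [494.7  60.3 180. ]
oil_bottle before [495.3  62.  131. ] after [495.1  61.8 131. ] 0.79
plug before [509.3 163.3  51. ] after [508.6 162.4  51. ] 0.65
jar before [443.9 120.5  45. ] after [443.5 121.6  45. ] 0.87
```

View pics/cmp.png

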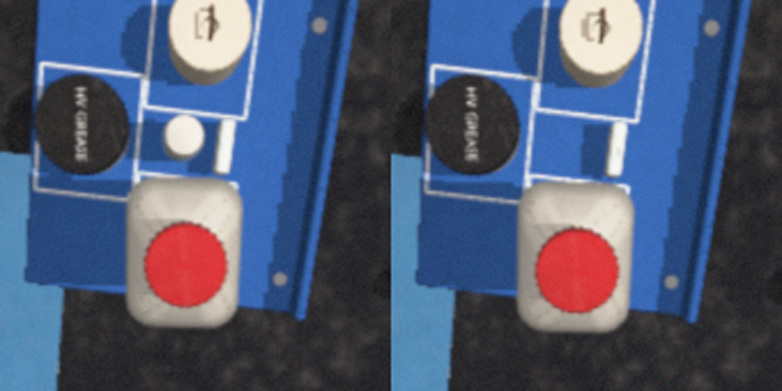

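Before and after match within about 1 mm for all three. One last look at the vial, then I'll hand in.

```bash
python3 - <<'E'
from h import *
s=st();r=grab('side','si26.png')
cv2.imwrite('pics/si26c.png',cv2.resize(r['color'][130:320,130:330][:,:,::-1],None,fx=3.1,fy=3.1,interpolation=cv2.INTER_CUBIC))
E
```

```text
t 46.75 tcp [490.   5. 247.] x [-0.  0. -1.] jaw [ 1. -0. -0.] F [ 0.  -1.2  0. ] gap 92.9 q [-0.08  0.21  1.77  0.    1.16 -0.08]
```

View pics/si26c.png

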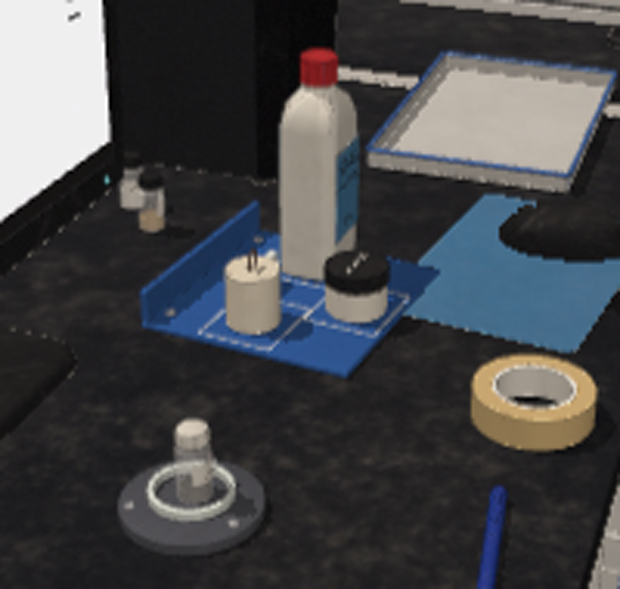

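The vial is upright in the cup (192,460). Bottle, plug and jar are upright on the caddy, and the tray is empty.

```bash
python3 - <<'E'
from rig import ctrl
print(ctrl.sign_off())
E
```

```text
the job is handed in; nothing more can be done
None
```

The job is done and handed in at about 47 s. I moved the bottle, plug and jar to the tray, then stood the vial in the pedestal cup. After that I put the jar, plug and bottle back on the caddy in that order.

- **Places:** wrist-camera measurements before and after agree to 0.3 mm for the bottle, about 1.1 mm for the plug and about 1.2 mm for the jar. That is within the 2 mm camera calibration.
- **Final state:** the last side picture shows the vial upright inside the cup ring, all three things upright on the caddy, the tray empty and the gripper clear.
- **Disagreements:** the cameras differed on where the pedestal is, by up to about 12 mm in y. I used the close wrist view, and the vial ended up inside the cup. The jar gripped at 47 mm instead of the stated 48 mm. I judged the jar's and bottle's original yaw only from pictures, to about 0.02 rad.

The largest wrist force I saw in the reports was about 11 N, when the plug touched down on the caddy.

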